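# Load two slugs into the spring-loaded feed magazine

### The job

Load both gold-coloured aluminium slugs into the press's feed magazine, one at a time: lay a slug flat on the two red sprung lips and press it straight down until it is wholly below the lips and they snap back over it, so that the spring inside holds it there when you let go; then do the same with the other slug on top of it. Press gently, with no more than about 20 N, and stop as soon as the lips have closed: with the second slug the stack goes solid less than 2 mm further down, and forcing it spoils the magazine. Leave the other things on the bench where they are.

Things in the scene. Friction and masses are not known exactly. Their poses are not given: they have to be found in the camera images.
- magazine: feed magazine fixed to the bench: steel base plate 100x100x8 mm, green sleeve 82 mm square to 41 mm height, in it a head with four steel posts round a well for two slugs. Origin: under the plate's centre, on the well's axis; z up. The red lips lie at +x and -x; the sides at +y and -y are open between the posts, so fingers closing along y have most room
- magazine_mouth (a point): point on the well's axis 63 mm above the magazine's origin: centre of the underside of a slug laid on the lips' slopes (its top is then at 79 mm). NOMINAL: the head is clamped by hand, so it and all in it really stand higher or lower by one same amount, up to 6 mm, unmeasured; find it by touch. The points of the magazine do not show it
- posts_top (a point): point on the well's axis level with the nominal tops of the posts, 68 mm above the magazine's origin (true height: same 6 mm doubt). The posts flare outward over their top 3 mm, below that guide a slug with 1.3 mm clearance all round. The upper 10 mm of a slug laid on the lips stands above them: grip a slug there, fingertips at least 6 mm above its underside
- lips_under (a point): point on the well's axis at the nominal underside of the lips, 58 mm above the magazine's origin (same 6 mm doubt). A slug is home when its top is below this: about 21 mm below where it rested on the lips (less if pressed there: 4 N sinks it 2 mm). Lips: 14 mm wide, reach 3 mm over a slug, slope inward and down, yield outward on light springs (4 to 8 N to push through), leave 40 mm between them when closed
- follower_rest (a point): point on the well's axis at the nominal rest height of the top of the black follower, 57 mm above the magazine's origin. Its spring pushes up with 4.5 N when empty, 6 N with one slug, 7.5 N with two. Its hard stop lies less than 2 mm deeper than the depth at which the lips close over the second slug (17 mm for the first), and an unlatched slug is pushed back out. More than 25 N between a slug and the magazine spoils it
- slug_1_center (a point): centre of one of the two identical gold-anodised aluminium slugs: a plain round disc 46 mm in diameter and 16 mm thick (80 g), lying flat on the bench at the start, 8 mm above its underside; z is the disc's axis. Either slug may go first.
- slug_2_center (a point): centre of one of the two identical gold-anodised aluminium slugs: a plain round disc 46 mm in diameter and 16 mm thick (80 g), lying flat on the bench at the start, 8 mm above its underside; z is the disc's axis. Either slug may go first.
- slug_1: the same slug 1; origin at the centre of its underside
- slug_2: the same slug 2; origin at the centre of its underside
- mallet: wooden mallet, 96x234x57 mm, lying behind the work; leave it alone
- flat_pliers: blue-handled flat pliers, 58x150x12 mm, lying behind on the right; leave them alone
- bench_pin: plain wooden block, 60x90x30 mm, lying near the front edge; leave it alone
- brass_weight_1: small brass weight, 19 mm across, 31 mm tall, standing behind on the right; leave it alone
There are look-alikes about, which are no part of the job. What is shaped like the slug_1 but purple is not meant.

How it is judged:
By the outcome, as a careful person would: the job done as asked, in the order asked, and still so for the second after the job is handed in, with the robot touching nothing.
It also fails if it takes over 72 s, if anything falls off the work surface, if the arm or the gripper's body presses on something with over 40 N, if the wrist force passes 120 N, or if a joint passes its speed limit or range.

### The arm

A 6-joint arm with a two-finger parallel gripper is mounted at the origin on a cart in front of the work surface, level with it; the furniture and walls round the work are solid. World frame = base frame: x ahead of the robot, y to its left, z up, the work surface at z = 0. Lengths are in m, angles in rad, forces in N, time in s.
With the tool pointing down it reaches from about 0.35 to 0.975 m from the base axis. Payload 4.9 kg.
Tool frame: the origin (TCP) lies at the very end of the fingers, on their centre line; the grasp point (between the pads) lies 19 mm behind it (manip.hold_point_z is the distance from the TCP to the grasp point, in m); z points along the fingers, x is the direction in which the jaws open and shut, and the axes are right-handed (so a half turn about z gives the same grasp; the last joint's range is limited). The gripper opens to 85 mm and grips with 20 to 120 N. Pads are 22 mm wide; open, the fingers measure 114 mm over their backs; the gripper's body (76 mm by 85 mm) begins 54 mm behind the grasp point. The pads swing forward as they close: fully open they stand 13 mm farther back than shut.
Start: joints at [-1.33, 0.053, 1.613, -0, 1.476, -0.119], TCP at [0.22, -0.585, 0.231] pointing down, gripper open.
Joint ranges: [-3.01, 3.01], [-1.01, 2.22], [0.06, 2.58], [-1.02, 4.17], [0.09, 2.62], [-3.14, 3.14]. Speed limits (rad/s): [2.57, 2.57, 3.14, 3.14, 3.14, 3.14].

### API

Orientations are given as a unit quaternion [w, x, y, z].
In Python, from plant import manip gives the robot as it stands.
- The arm moves only by the shell command python3 -m handwheel 'ROWS' [OPENING]. ROWS is JSON, a list of rows, each an object of numbers: "dx", "dy", "dz": the shift along the tool's x, y, z in m; "ax", "ay", "az": the turn, a rotation vector about the tool's x, y, z in rad. In form: [{"dx": .., "dy": .., "dz": .., "ax": .., "ay": .., "az": ..}, ...]. A call has 1 to 5 rows; each row is the pose to reach, as a shift and turn from the pose commanded when the call began, along the tool's axes at that moment; what a row does not reach only later rows make up. A row lasts 1/8 s, in which the tool goes at most 62.5 mm and 10.7 degrees, less where a joint would pass 70% of its speed; a pose out of reach is approached as far as the arm can. A call with a gripper value outside its range is refused whole. OPENING is the closure in counts, from 0 (fully open) to 255 (shut), set as the call begins (- or left out, the last holds). The fingers move at their own pace and stop on an object; the grip force is fixed at half the most. Time passes only in rows, so rows that repeat a pose let the fingers close. It gives the time, the measured TCP pose, the force and the opening at its end, in the units of the state.
- manip.state(): the state, without advancing time (a new reading comes with each control period).
- manip.grab_frame(name): name is "scene" or "side" or "wrist"; returns a dict with "image" (400x640x3 uint8, blue, green, red), "z_map" (400x640 float32, m along the optical axis (not along the pixel's ray), 0 where there is no reading), "K" (3x3 intrinsics, pixels), "xyz" and "rotation" of the camera in the world. Camera axes: x right, y up, looking along -z (the intrinsics and any distortion apply to the point x, -y, -z); pixel columns grow to the right and rows downward; lengths in m; the calibration is good to about 2 mm. A picture is of the moment at which its call begins.
- manip.job_done(): hands the job in, once; it reports no verdict.
The state is a dict: "time": time; "joint_pos": joint angles; "joint_vel": joint speeds; "joint_efforts": joint torques, N m; "tool_pos": TCP position; "tool_rot": TCP orientation; "contact_force": force on the tool from outside, world axes, zero at the start; "ft_torque": the same for the moment, N m; "gripper_width": opening from 0.0 (shut) to 1.0 (fully open).
Only numpy, scipy, OpenCV 4.12 (cv2) and the standard library are available. Lean on these libraries where they do the work, as an engineer would, in place of code of your own. Each camera call takes 0.05 s, during which the arm holds its last target.

## Working session

There is one attempt and no reset: what is moved stays moved. The work goes in short steps, Python scripts to look and compute and a shell command to move; the robot and the scene stay as the last step left them, time stands still between calls to the robot, and variables do not carry over. Pictures are saved under pics/ and viewed, and the job is handed in when it is done.

```bash
ls; mkdir -p pics; cat > h.py <<'E'
import numpy as np, cv2
from plant import manip
def px2w(f,u,v,z=None):
    K=np.array(f["K"]);R=np.array(f["rotation"]);
    if R.shape!=(3,3):
        from scipy.spatial.transform import Rotation as Ro
        R=Ro.from_quat([R[1],R[2],R[3],R[0]]).as_matrix()
    d=np.array([(u-K[0,2])/K[0,0],-(v-K[1,2])/K[1,1],-1.0]); d=R@d; o=np.array(f["xyz"])
    if z is None: s=f["z_map"][int(round(v)),int(round(u))]
    else: s=(z-o[2])/d[2]
    return o+s*d
E
python3 - <<'E'
from h import *
print(manip.state())
for n in ("scene","side","wrist"):
    f=manip.grab_frame(n); cv2.imwrite(f"pics/{n}0.png",f["image"]); np.save(f"{n}0.npy",f,allow_pickle=True)
    print(n,f["K"],f["xyz"],f["rotation"],f.keys())
E
```

```text
pics
{'time': 0.0, 'joint_pos': array([-1.33002194e+00,  5.33861763e-02,  1.61431694e+00, -1.55623708e-05,
        1.47601206e+00, -1.18990738e-01]), 'joint_vel': array([-0.00015076,  0.00030022, -0.00026138,  0.00086106,  0.00154275,
        0.00032313]), 'joint_efforts': array([-2.99965352e-03, -3.93679476e+01, -3.70176888e+01, -4.23444826e-04,
        6.96271862e-03, -1.79514200e-05]), 'tool_pos': array([ 0.21988275, -0.58436351,  0.23003115]), 'tool_rot': array([-6.97567798e-04,  8.22208696e-01, -5.69185149e-01, -7.99834296e-04]), 'contact_force': array([-0.49256424, -0.15295029, -0.08248847]), 'ft_torque': array([ 0.01044368, -0.02535922,  0.00756881]), 'gripper_width': 0.9998061882986131}
scene [[509.42459182   0.         321.39980395]
 [  0.         509.42459182 205.13332551]
 [  0.           0.           1.        ]] [-0.13279518  0.52549158  0.8831072 ] [-0.40720392 -0.1646623   0.35725984  0.8242795 ] dict_keys(['image', 'z_map', 'K', 'xyz', 'rotation'])
side [[366.46341005   0.         322.49181284]
 [  0.         366.46341005 199.03236065]
 [  0.           0.           1.        ]] [ 0.52883698 -0.82425252  0.61387021] [ 0.87600268  0.48192702 -0.00492897 -0.01847595] dict_keys(['image', 'z_map', 'K', 'xyz', 'rotation'])
wrist [[277.81019143   0.         319.27958571]
 [  0.         277.81019143 198.28496311]
 [  0.           0.           1.        ]] [ 0.29785152 -0.55514909  0.37340716] [ 0.81129891 -0.13350642  0.09465275 -0.56125839] dict_keys(['image', 'z_map', 'K', 'xyz', 'rotation'])
```

View pics/scene0.png

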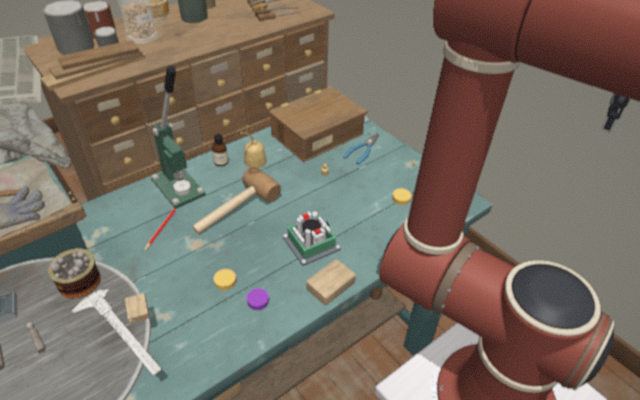

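View pics/side0.png

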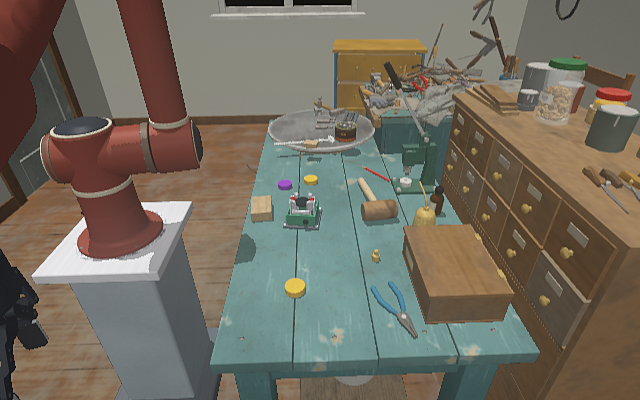

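View pics/wrist0.png

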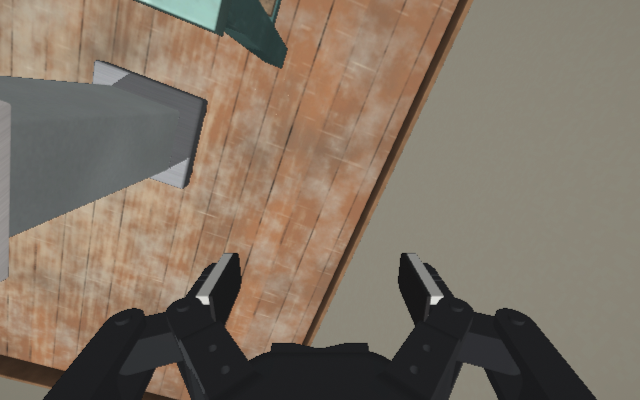

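The scene view shows the yellow discs at about (225,279) and (402,196), the purple decoy at (258,299) and the magazine at (312,238). In the side view the discs are at (311,180) and (295,287), the magazine at (303,210).

```bash
python3 - <<'E'
from h import *
for n,ws in (("scene",[(225,279),(402,196)]),("side",[(311,180),(295,287)])):
    f=np.load(n+"0.npy",allow_pickle=True).item(); im=f["image"]
    hsv=cv2.cvtColor(im,cv2.COLOR_BGR2HSV)
    for (u,v) in ws:
        print(n,(u,v),hsv[v,u],px2w(f,u,v))
        r=18; vs,us=np.mgrid[v-r:v+r+1,u-r:u+r+1]
        P=np.array([px2w(f,a,b) for a,b in zip(us.ravel(),vs.ravel())])
        h=hsv[vs.ravel(),us.ravel()]
        m=(abs(h[:,0].astype(int)-hsv[v,u,0])<8)&(h[:,1]>120)
        t=m&(P[:,2]>0.011)&(P[:,2]<.022)
        print(m.sum(),t.sum(),P[t].mean(0),P[t].min(0),P[t].max(0), (P[t].min(0)+P[t].max(0))/2)
    b={"scene":(312,238),"side":(303,210)}[n]
    c=im[b[1]-45:b[1]+45,b[0]-50:b[0]+50]; cv2.imwrite(f"pics/{n}_mag.png",cv2.resize(c,None,fx=6,fy=6,interpolation=cv2.INTER_CUBIC))
E
```

```text
scene (225, 279) [ 22 128 236] [0.51859879 0.25804624 0.01323095]
317 284 [0.51965817 0.25839143 0.01471043] [0.49707934 0.23663267 0.01101651] [0.54423571 0.28108466 0.01865583] [0.52065753 0.25885867 0.01483617]
scene (402, 196) [ 22 132 236] [ 0.47867289 -0.23000849  0.01518868]
199 171 [ 0.48044445 -0.23059096  0.01491685] [ 0.4586325  -0.25347902  0.01120757] [ 0.50559826 -0.2073704   0.01989528] [ 0.48211538 -0.23042471  0.01555143]
side (311, 180) [ 24 166 229] [0.52461139 0.24275629 0.01345836]
112 76 [0.52256264 0.25354916 0.01348579] [0.5011976 0.2315977 0.011148 ] [0.54177516 0.28189369 0.01636318] [0.52148638 0.25674569 0.01375559]
side (295, 287) [ 24 159 228] [ 0.48404697 -0.240678    0.01493336]
314 255 [ 0.48257875 -0.2371325   0.01391526] [ 0.46149776 -0.25824027  0.01110425] [ 0.50394203 -0.2128667   0.01711006] [ 0.4827199  -0.23555348  0.01410715]
```

```bash
ls pics
```

```text
scene0.png
scene_mag.png
side0.png
side_mag.png
wrist0.png
```

View pics/scene_mag.png

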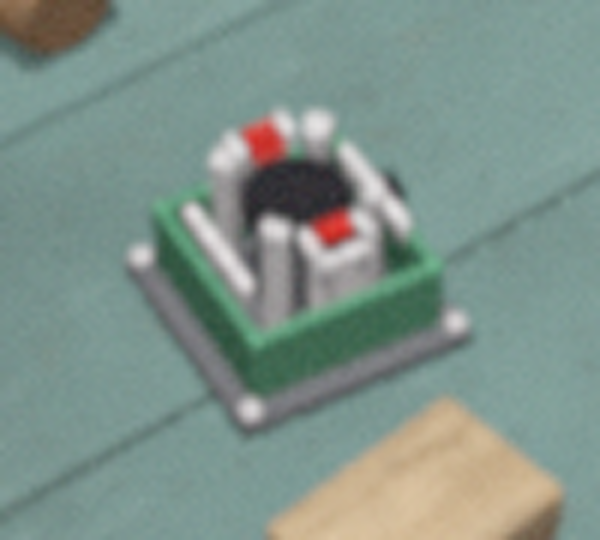

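View pics/side_mag.png

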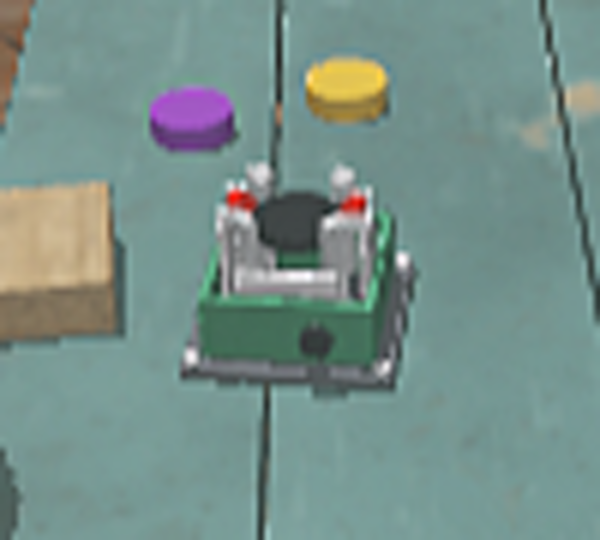

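```bash
python3 - <<'E'
from h import *
from scipy.spatial.transform import Rotation as Ro
f=np.load("wrist0.npy",allow_pickle=True).item()
s=manip.state(); q=s["tool_rot"]; T=Ro.from_quat([*q[1:],q[0]]).as_matrix()
q=f["rotation"]; C=Ro.from_quat([*q[1:],q[0]]).as_matrix()
print(T); print("cam in tool",T.T@(f["xyz"]-s["tool_pos"])); print(T.T@C)
# plate corners from scene & side
f=np.load("scene0.npy",allow_pickle=True).item()
for a,b in ((140,256),(250,410),(456,322)):
    print(px2w(f,262+a/6,193+b/6,0.01))
f=np.load("side0.npy",allow_pickle=True).item()
for a,b in ((192,356),(386,368),(403,262)):
    print("side",px2w(f,253+a/6,165+b/6,0.01))
for a,b in ((240,200),(354,205)): print("lip",px2w(f,253+a/6,165+b/6,0.068))
f=np.load("scene0.npy",allow_pickle=True).item()
for a,b in ((264,142),(334,228)): print("lip",px2w(f,262+a/6,193+b/6,0.068))
E
```

```text
[[ 3.52064958e-01 -9.35975494e-01 -3.72919364e-04]
 [-9.35974266e-01 -3.52065105e-01  1.52834879e-03]
 [-1.56178891e-03 -1.89035124e-04 -9.99998763e-01]]
cam in tool [-0.00026942 -0.08329155 -0.14304391]
[[ 9.99997671e-01 -6.93658180e-04  2.04386486e-03]
 [ 3.82244503e-06 -9.46379288e-01 -3.23057646e-01]
 [ 2.15836295e-03  3.23056901e-01 -9.46377081e-01]]
[0.54731859 0.08106011 0.01      ]
[0.45917793 0.09307287 0.01      ]
[0.44699854 0.00442694 0.01      ]
side [0.44969224 0.00190656 0.01      ]
side [ 0.53925429 -0.01182853  0.01      ]
side [0.54982278 0.07500007 0.01      ]
lip [0.4736232  0.04423715 0.068     ]
lip [0.52661942 0.03714956 0.068     ]
lip [0.52213775 0.03967484 0.068     ]
lip [0.47100288 0.0457422  0.068     ]
```

```bash
python3 -m handwheel '[{"dx":-0.035,"dy":-0.05,"az":0.12},{"dx":-0.07,"dy":-0.105,"dz":0.02,"az":0.25},{"dx":-0.105,"dy":-0.16,"dz":0.04,"az":0.37},{"dx":-0.14,"dy":-0.215,"dz":0.06,"az":0.495},{"dx":-0.17,"dy":-0.265,"dz":0.07,"az":0.495}]' 0
```

```text
invalid input at $[0]: expected keys dx, dy, dz, ax, ay, az
```

```bash
python3 - <<'E'
from h import *
from scipy.spatial.transform import Rotation as Ro
s=manip.state(); q=s["tool_rot"]; T=Ro.from_quat([*q[1:],q[0]]).as_matrix()
print(s["tool_pos"],T,T.T@(np.array([.482,-.234,.15])-s["tool_pos"]))
E
```

```text
[ 0.21993418 -0.5845067   0.23034726] [[ 3.52064958e-01 -9.35975494e-01 -3.72919364e-04]
 [-9.35974266e-01 -3.52065105e-01  1.52834879e-03]
 [-1.56178891e-03 -1.89035124e-04 -9.99998763e-01]] [-0.23567557 -0.36867317  0.08078513]
```

All keys are required.

```bash
cat >> h.py <<'E'
from scipy.spatial.transform import Rotation as Ro
def toT(q): return Ro.from_quat([q[1],q[2],q[3],q[0]]).as_matrix()
def go(x,y,z,ang=None):
    s=manip.state(); T=toT(s["tool_rot"]); p=s["tool_pos"]
    Xa=np.degrees(np.arctan2(T[1,0],T[0,0]))
    print("t",round(s["time"],2),"pos",p.round(4),"xang",Xa.round(2),"tilt",T[:,2].round(4),"F",s["contact_force"].round(2),"w",round(s["gripper_width"],3))
    print("need",(T.T@(np.array([x,y,z])-p)).round(4), "az", None if ang is None else np.radians(Xa-ang).round(4))
E
python3 -m handwheel '[{"dx":-0.035,"dy":-0.05,"dz":0,"ax":0,"ay":0,"az":0.12},{"dx":-0.07,"dy":-0.105,"dz":0.02,"ax":0,"ay":0,"az":0.25},{"dx":-0.105,"dy":-0.16,"dz":0.04,"ax":0,"ay":0,"az":0.37},{"dx":-0.14,"dy":-0.215,"dz":0.06,"ax":0,"ay":0,"az":0.495},{"dx":-0.17,"dy":-0.265,"dz":0.07,"ax":0,"ay":0,"az":0.495}]' 0
python3 -c "
from h import *; go(.482,-.234,.15,-97.8)"
```

```text
time: 0.78
tool_pos: [0.4004, -0.341, 0.1627]
tool_rot: [0.0, -0.657, 0.754, 0.001]
contact_force: [0.9, -0.4, -0.4]
gripper_width: 1.0
t 0.78 pos [ 0.4004 -0.341   0.1627] xang -97.81 tilt [-7.e-04  9.e-04 -1.e+00] F [ 0.95 -0.43 -0.36] w 1.0
need [-0.1171 -0.0663  0.0128] az -0.0002
```

```bash
python3 -m handwheel '[{"dx":-0.054,"dy":-0.03,"dz":0.005,"ax":0,"ay":0,"az":0},{"dx":-0.108,"dy":-0.06,"dz":0.01,"ax":0,"ay":0,"az":0},{"dx":-0.108,"dy":-0.06,"dz":0.01,"ax":0,"ay":0,"az":0},{"dx":-0.108,"dy":-0.06,"dz":0.01,"ax":0,"ay":0,"az":0}]'
python3 - <<'E'
from h import *; go(.482,-.234,.15,-97.8)
f=manip.grab_frame("wrist"); cv2.imwrite("pics/w1.png",f["image"]); np.save("w1.npy",f,allow_pickle=True)
E
```

```text
time: 1.27
tool_pos: [0.4738, -0.2441, 0.1538]
tool_rot: [-0.0, -0.658, 0.753, 0.0]
contact_force: [-0.3, -0.0, -0.6]
gripper_width: 1.001
t 1.27 pos [ 0.4738 -0.2441  0.1538] xang -97.7 tilt [-6.e-04 -2.e-04 -1.e+00] F [-0.31 -0.01 -0.57] w 1.001
need [-0.0111 -0.0067  0.0038] az 0.0017
```

View pics/w1.png

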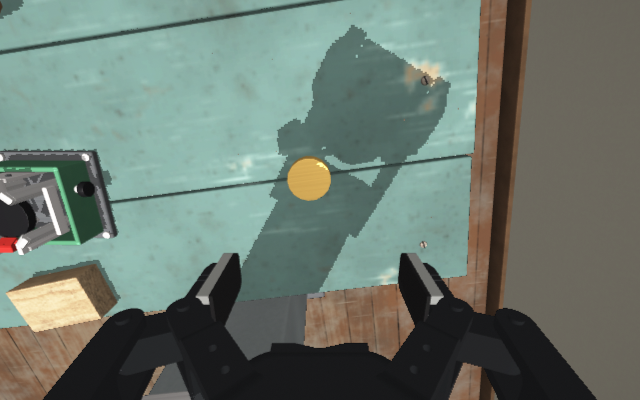

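The wrist view shows the gold slug at about (309,179) and the magazine at the left edge.

```bash
python3 - <<'E'
from h import *
f=np.load("w1.npy",allow_pickle=True).item(); im=f["image"]; hsv=cv2.cvtColor(im,cv2.COLOR_BGR2HSV)
m=((hsv[...,0]>15)&(hsv[...,0]<30)&(hsv[...,1]>120)).astype(np.uint8); m[:140]=0;m[220:]=0;m[:,:270]=0;m[:,350:]=0
c=max(cv2.findContours(m,0,1)[0],key=cv2.contourArea); e=cv2.fitEllipse(c); print(e)
print(px2w(f,*e[0],0.016),px2w(f,*e[0],0.0))
p=px2w(f,*e[0],0.016); print(np.linalg.norm(px2w(f,e[0][0]+e[1][0]/2,e[0][1],.016)-p))
p[2]=.02; go(*p,-97.8)
E
```

```text
((308.7602233886719, 177.97682189941406), (42.13237762451172, 43.176177978515625), 176.93251037597656)
[ 0.48458751 -0.23378126  0.016     ] [ 0.48049816 -0.23257471  0.        ]
0.021969401195043647
t 1.32 pos [ 0.4736 -0.2447  0.1539] xang -97.78 tilt [-4.e-04 -3.e-04 -1.e+00] F [ 0.07  0.18 -0.89] w 1.0
need [-0.0124 -0.0094  0.1339] az 0.0003
```

```bash
python3 -m handwheel '[{"dx":-0.006,"dy":-0.005,"dz":0.05,"ax":0,"ay":0,"az":0},{"dx":-0.012,"dy":-0.0095,"dz":0.1,"ax":0,"ay":0,"az":0},{"dx":-0.012,"dy":-0.0095,"dz":0.13,"ax":0,"ay":0,"az":0},{"dx":-0.012,"dy":-0.0095,"dz":0.13,"ax":0,"ay":0,"az":0},{"dx":-0.012,"dy":-0.0095,"dz":0.13,"ax":0,"ay":0,"az":0}]'
python3 - <<'E'
from h import *; go(.4845,-.234,.008,-97.8)
f=manip.grab_frame("wrist"); cv2.imwrite("pics/w2.png",f["image"]); np.save("w2.npy",f,allow_pickle=True)
E
```

```text
time: 1.95
tool_pos: [0.4856, -0.2351, 0.0256]
tool_rot: [0.0, -0.657, 0.754, -0.001]
contact_force: [0.6, -0.0, 0.9]
gripper_width: 0.996
t 1.95 pos [ 0.4856 -0.2351  0.0256] xang -97.85 tilt [ 0.002  -0.0014 -1.    ] F [ 0.64 -0.03  0.92] w 0.996
need [-0.001   0.0013  0.0176] az -0.0008
```

View pics/w2.png

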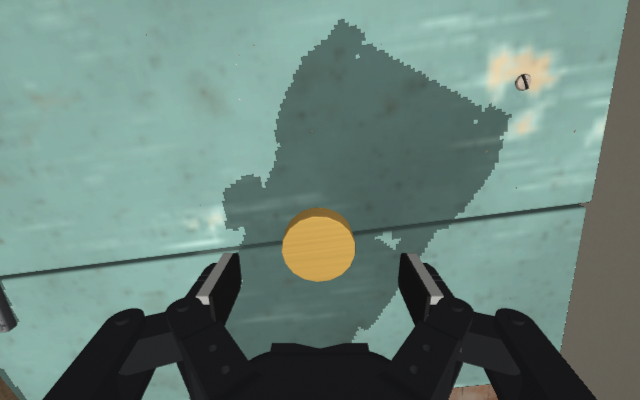

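```bash
python3 -m handwheel '[{"dx":-0.001,"dy":0.001,"dz":0.018,"ax":0,"ay":0,"az":0},{"dx":-0.001,"dy":0.001,"dz":0.018,"ax":0,"ay":0,"az":0},{"dx":-0.001,"dy":0.001,"dz":0.018,"ax":0,"ay":0,"az":0}]' 0
python3 -m handwheel '[{"dx":0,"dy":0,"dz":0,"ax":0,"ay":0,"az":0},{"dx":0,"dy":0,"dz":0,"ax":0,"ay":0,"az":0},{"dx":0,"dy":0,"dz":0,"ax":0,"ay":0,"az":0},{"dx":0,"dy":0,"dz":0,"ax":0,"ay":0,"az":0}]' 255
python3 - <<'E'
from h import *; go(.4845,-.234,.008,-97.8)
for n in("wrist","side"):
    f=manip.grab_frame(n); im=f["image"]; np.save(n[0]+"3.npy",f,allow_pickle=True)
    if n=="side": im=cv2.resize(im[230:330,220:380],None,fx=5,fy=5,interpolation=2)
    cv2.imwrite(f"pics/{n}3.png",im)
E
```

```text
time: 2.38
tool_pos: [0.4841, -0.2323, 0.0059]
tool_rot: [-0.0, -0.658, 0.753, 0.0]
contact_force: [0.6, 0.5, -0.1]
gripper_width: 1.001
time: 2.88
tool_pos: [0.4849, -0.2328, 0.0069]
tool_rot: [0.0, -0.658, 0.753, -0.001]
contact_force: [-1.0, 1.1, 4.8]
gripper_width: 0.502
t 2.88 pos [ 0.4849 -0.2328  0.0069] xang -97.74 tilt [ 1.4e-03 -9.0e-04 -1.0e+00] F [-1.03  1.14  4.75] w 0.502
need [ 0.0012  0.0002 -0.0011] az 0.001
```

View pics/wrist3.png

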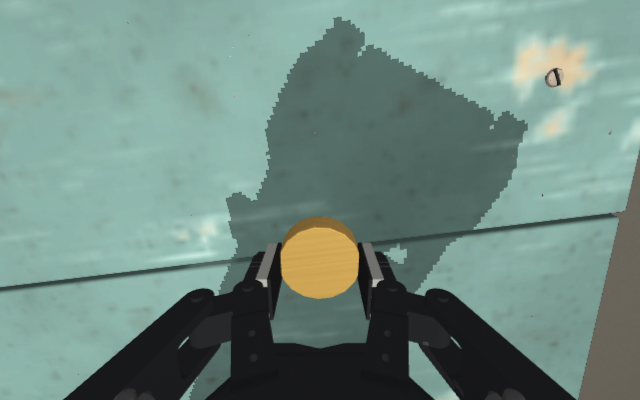

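View pics/side3.png

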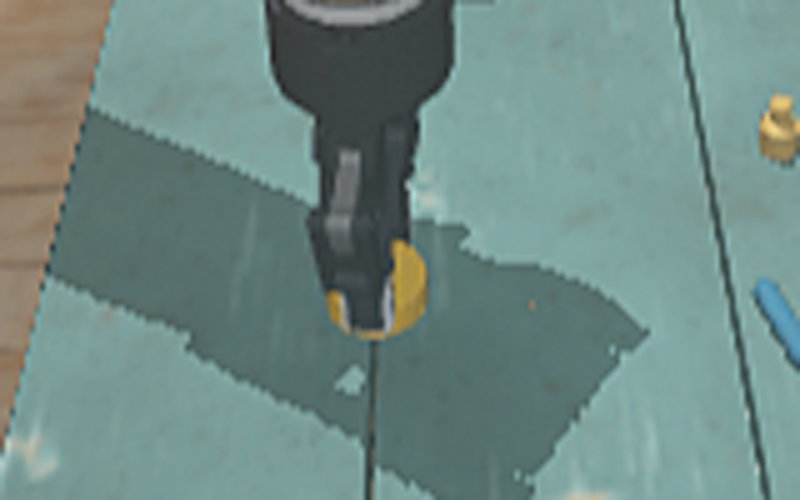

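```bash
python3 -m handwheel '[{"dx":0,"dy":0,"dz":0,"ax":0,"ay":0,"az":0},{"dx":0,"dy":0,"dz":0,"ax":0,"ay":0,"az":0}]' 
python3 - <<'E'
from h import *; go(.4845,-.234,.008,-97.8)
f=np.load("s3.npy",allow_pickle=True).item()
for u,v in ((372,331),(352,318),(410,290),(345,280)):
    print(px2w(f,220+u/5,230+v/5))
E
```

```text
time: 3.22
tool_pos: [0.4849, -0.2329, 0.007]
tool_rot: [0.0, -0.658, 0.753, -0.001]
contact_force: [-0.7, 1.2, 5.6]
gripper_width: 0.501
t 3.23 pos [ 0.4849 -0.2329  0.007 ] xang -97.75 tilt [ 0.0014 -0.001  -1.    ] F [-0.69  1.19  5.62] w 0.501
need [ 0.0012  0.0002 -0.001 ] az 0.0009
[ 0.48341274 -0.26696177  0.01432581]
[ 0.4752072  -0.26633862  0.02199965]
[ 0.49962609 -0.24518588  0.01575662]
[ 0.47533487 -0.28453463  0.0633719 ]
```

```bash
python3 -m handwheel '[{"dx":0,"dy":0,"dz":-0.02,"ax":0,"ay":0,"az":0},{"dx":0,"dy":0,"dz":-0.07,"ax":0,"ay":0,"az":0},{"dx":-0.02,"dy":0.005,"dz":-0.12,"ax":0,"ay":0,"az":0},{"dx":-0.06,"dy":0.02,"dz":-0.15,"ax":0,"ay":0,"az":0},{"dx":-0.11,"dy":0.04,"dz":-0.15,"ax":0,"ay":0,"az":0}]' 
python3 -m handwheel '[{"dx":-0.05,"dy":0.017,"dz":0,"ax":0,"ay":0,"az":0},{"dx":-0.1,"dy":0.034,"dz":0,"ax":0,"ay":0,"az":0},{"dx":-0.15,"dy":0.052,"dz":0,"ax":0,"ay":0,"az":0},{"dx":-0.158,"dy":0.052,"dz":0,"ax":0,"ay":0,"az":0},{"dx":-0.158,"dy":0.052,"dz":0,"ax":0,"ay":0,"az":0}]' 
python3 - <<'E'
from h import *; go(.43,.045,.157,-97.8)
f=manip.grab_frame("wrist"); cv2.imwrite("pics/w4.png",f["image"]); np.save("w4.npy",f,allow_pickle=True)
E
```

```text
time: 3.85
tool_pos: [0.4608, -0.118, 0.1592]
tool_rot: [0.001, -0.657, 0.754, -0.003]
contact_force: [0.0, 1.2, -0.6]
gripper_width: 0.506
time: 4.47
tool_pos: [0.429, 0.0457, 0.1555]
tool_rot: [-0.0, -0.658, 0.753, 0.0]
contact_force: [0.2, 0.5, -0.4]
gripper_width: 0.504
t 4.47 pos [0.429  0.0457 0.1555] xang -97.67 tilt [-6.e-04 -4.e-04 -1.e+00] F [ 0.17  0.46 -0.42] w 0.504
need [ 0.0005 -0.0011 -0.0015] az 0.0023
```

View pics/w4.png

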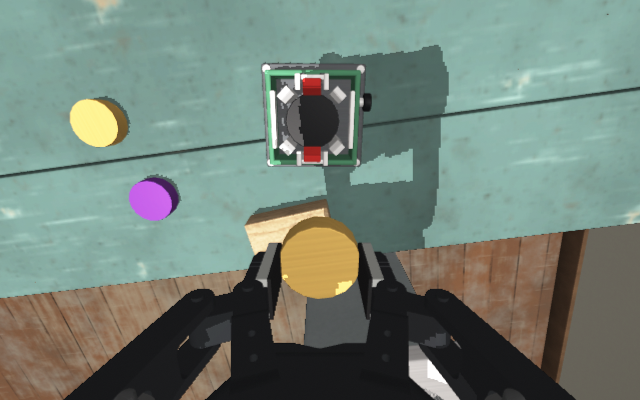

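```bash
python3 - <<'E'
from h import *
f=np.load("w4.npy",allow_pickle=True).item(); im=f["image"]
cv2.imwrite("pics/w4m.png",cv2.resize(im[55:180,245:385],None,fx=5,fy=5,interpolation=2))
cv2.imwrite("pics/w4s.png",cv2.resize(im[205:310,255:385],None,fx=6,fy=5.5,interpolation=2))
E
```

```text
(no output)
```

View pics/w4m.png

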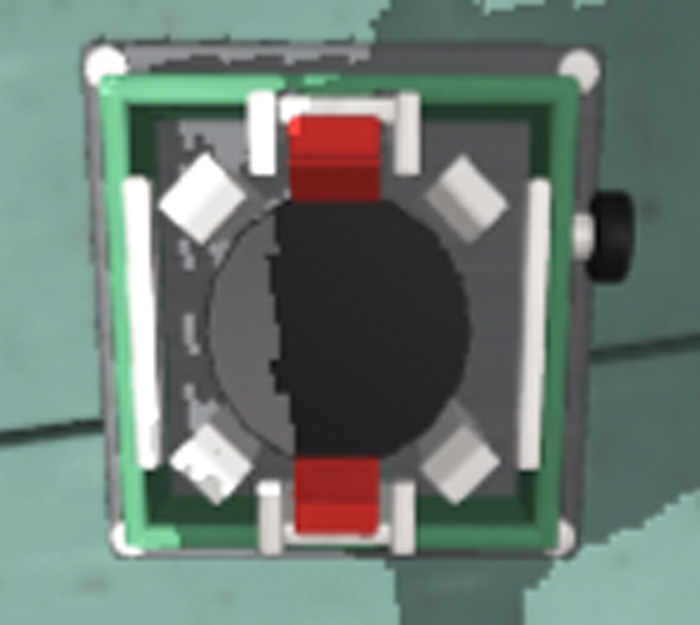

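View pics/w4s.png

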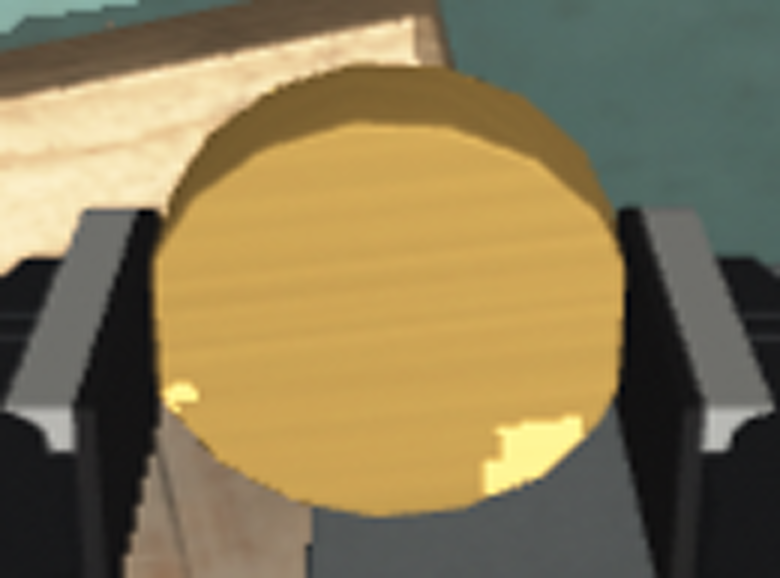

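```bash
python3 - <<'E'
from h import *
f=np.load("w4.npy",allow_pickle=True).item()
M=lambda a,b,z: px2w(f,245+a/5,55+b/5,z)
S=lambda a,b,z: px2w(f,255+a/6,205+b/5.5,z)
P=[M(a,b,.068) for a,b in((203,197),(465,200),(212,463),(460,465))]
print("posts",np.mean(P,0),np.array(P).round(4).tolist())
Fo=[M(a,b,.057) for a,b in((208,328),(469,328))]; print("foll",np.mean(Fo,0),np.linalg.norm(Fo[0]-Fo[1]))
L=[M(335,200,.058),M(337,459,.058)]; print("lips",np.mean(L,0),L[0]-L[1],np.linalg.norm(L[0]-L[1]))
C=[M(a,b,.008) for a,b in((105,66),(578,70),(130,538),(560,536))]; print("screws",np.mean(C,0),np.array(C).round(4).tolist())
a=C[0]-C[2]+C[1]-C[3]; b=C[1]-C[0]+C[3]-C[2]; print("yaw",np.degrees(np.arctan2(a[1],a[0])),np.degrees(np.arctan2(-b[0],b[1]))) 
Q=[S(a,b,.1645) for a,b in((153,270),(626,270))]+[S(390,122,.1645),S(385,516,.1645)]
print("slug",np.mean(Q[:2],0),np.mean(Q[2:],0),np.linalg.norm(Q[0]-Q[1]),np.linalg.norm(Q[2]-Q[3]))
z=f["z_map"]; print("slugtop z",[px2w(f,255+a/6,205+b/5.5).round(4).tolist() for a,b in((390,200),(300,300),(450,400))])
print("posttop z",[px2w(f,245+a/5,55+b/5)[2].round(4) for a,b in((195,190),(470,195),(205,460),(460,470),(340,300))])
go(.43,.045,.157,-97.8)
E
```

```text
posts [0.49796567 0.04283025 0.068     ] [[0.5213, 0.0602, 0.068], [0.5154, 0.0199, 0.068], [0.4805, 0.0659, 0.068], [0.4747, 0.0253, 0.068]]
foll [0.49840378 0.04247282 0.057     ] 0.04380824057881665
lips [0.49766887 0.0429692  0.058     ] [ 0.04144992 -0.00559501  0.        ] 0.041825829367497076
screws [0.4981546  0.04269026 0.008     ] [[0.5494, 0.0813, 0.008], [0.5367, -0.008, 0.008], [0.4591, 0.0939, 0.008], [0.4474, 0.0035, 0.008]]
yaw -7.622189175111414 172.24692486217793
slug [0.43378142 0.04513308 0.1645    ] [0.42715227 0.04621541 0.1645    ] 0.04323144340852006 0.045786975727017606
slugtop z [[0.4423, 0.0439, 0.166], [0.432, 0.0536, 0.1653], [0.4185, 0.0415, 0.1652]]
posttop z [np.float64(0.0743), np.float64(0.0749), np.float64(0.0747), np.float64(0.0742), np.float64(0.0635)]
t 4.53 pos [0.4291 0.0451 0.1556] xang -97.75 tilt [-6.e-04 -5.e-04 -1.e+00] F [-0.15 -0.03 -0.86] w 0.501
need [-0.0001 -0.0009 -0.0014] az 0.0008
```

```bash
python3 -m handwheel '[{"dx":-0.003,"dy":-0.035,"dz":0,"ax":0,"ay":0,"az":0},{"dx":-0.0063,"dy":-0.0703,"dz":0.02,"ax":0,"ay":0,"az":0},{"dx":-0.0063,"dy":-0.0703,"dz":0.055,"ax":0,"ay":0,"az":0},{"dx":-0.0063,"dy":-0.0703,"dz":0.06,"ax":0,"ay":0,"az":0},{"dx":-0.0063,"dy":-0.0703,"dz":0.06,"ax":0,"ay":0,"az":0}]' 
python3 - <<'E'
from h import *; go(.4996,.042,.095,-97.7)
for n in("wrist","side","scene"):
    f=manip.grab_frame(n); im=f["image"]; np.save(n+"5.npy",f,allow_pickle=True)
    c={"side":(253,150),"scene":(262,180),"wrist":(230,140)}[n]
    im=im[c[1]:c[1]+100,c[0]:c[0]+100] if n!="wrist" else im[140:310,230:410]
    cv2.imwrite(f"pics/{n}5.png",cv2.resize(im,None,fx=6 if n!="wrist" else 3.5,fy=6 if n!="wrist" else 3.5,interpolation=2))
E
```

```text
time: 5.15
tool_pos: [0.4996, 0.0415, 0.096]
tool_rot: [-0.0, -0.657, 0.754, 0.0]
contact_force: [-0.2, -0.1, -1.2]
gripper_width: 0.5
t 5.15 pos [0.4996 0.0415 0.096 ] xang -97.82 tilt [-6.e-04 -1.e-04 -1.e+00] F [-0.21 -0.13 -1.16] w 0.5
need [-0.0005  0.      0.001 ] az -0.0022
```

View pics/wrist5.png

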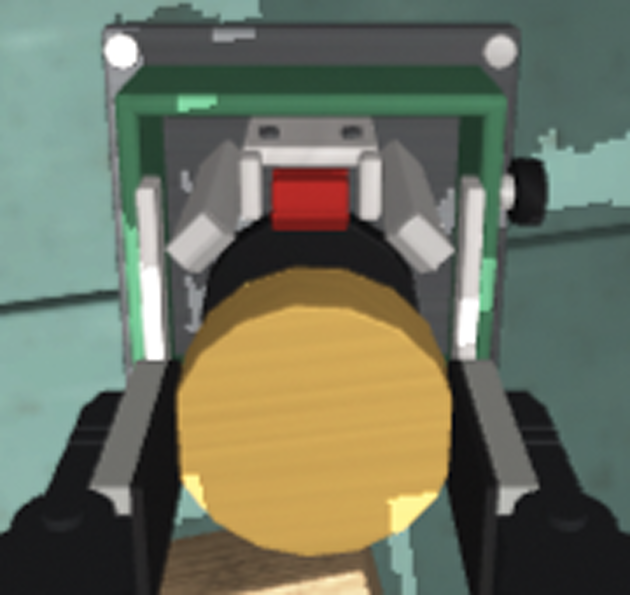

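View pics/side5.png

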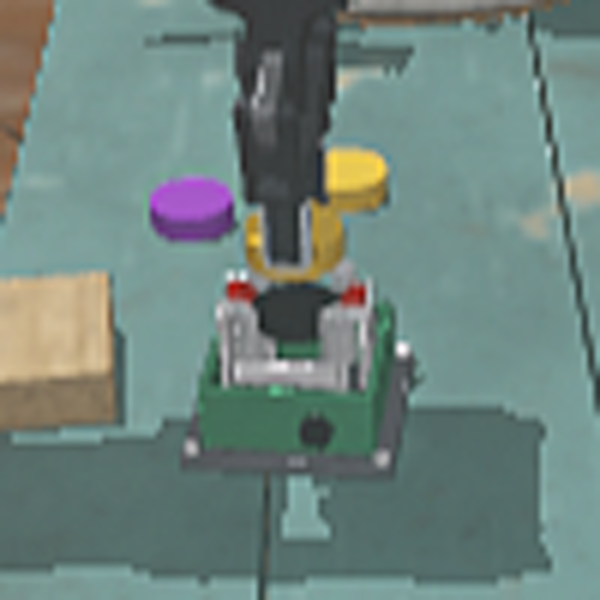

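View pics/scene5.png

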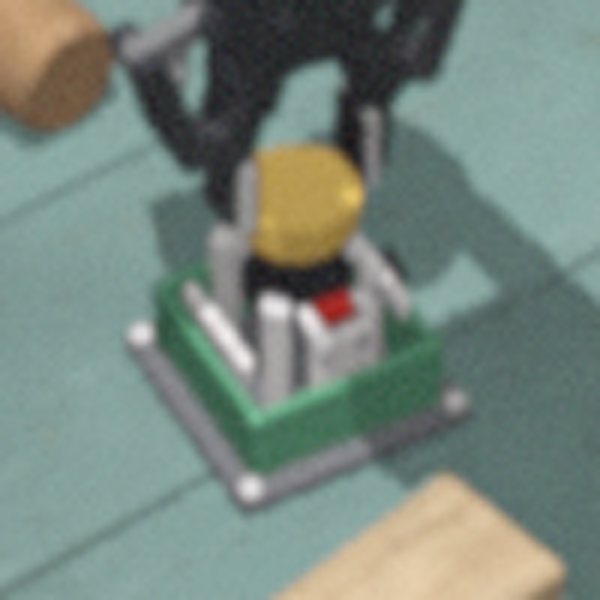

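```bash
python3 - <<'E'
from h import *
f=np.load("wrist5.npy",allow_pickle=True).item()
S=lambda a,b,z: px2w(f,230+a/3.5,140+b/3.5,z)
Q=[S(178,410,.105),S(451,410,.105),S(315,306,.105),S(310,555,.105)]
print(np.mean(Q[:2],0),np.mean(Q[2:],0),np.linalg.norm(Q[0]-Q[1]),np.linalg.norm(Q[2]-Q[3]))
C=[S(121,51,.008),S(500,51,.008)]; print("screws",np.mean(C,0))
print("lip edge",S(311,229,.063))
f=np.load("side5.npy",allow_pickle=True).item()
S=lambda a,b,z: px2w(f,253+a/6,150+b/6,z)
print("side slug L/R",S(246,235,.1),S(345,235,.1)); print("lips",S(229,291,.073),S(251,291,.073),S(342,294,.073),S(366,294,.073))
E
```

```text
[0.50251353 0.04117421 0.105     ] [0.49781125 0.04215241 0.105     ] 0.04294456240581471 0.04547495360266316
screws [0.54181906 0.03671887 0.008     ]
lip edge [0.51720521 0.03982071 0.063     ]
side slug L/R [0.4781481  0.04034249 0.1       ] [0.52330935 0.03796951 0.1       ]
lips [0.46908208 0.03567815 0.073     ] [0.47922824 0.0351537  0.073     ] [0.52113782 0.03040259 0.073     ] [0.53216286 0.02983319 0.073     ]
```

```bash
python3 -m handwheel '[{"dx":-0.0005,"dy":0,"dz":0.008,"ax":0,"ay":0,"az":0},{"dx":-0.0005,"dy":0,"dz":0.015,"ax":0,"ay":0,"az":0},{"dx":-0.0005,"dy":0,"dz":0.015,"ax":0,"ay":0,"az":0}]' 
python3 -m handwheel '[{"dx":0,"dy":0,"dz":0.001,"ax":0,"ay":0,"az":0},{"dx":0,"dy":0,"dz":0.002,"ax":0,"ay":0,"az":0},{"dx":0,"dy":0,"dz":0.002,"ax":0,"ay":0,"az":0}]' 
python3 -m handwheel '[{"dx":0,"dy":0,"dz":0.001,"ax":0,"ay":0,"az":0},{"dx":0,"dy":0,"dz":0.002,"ax":0,"ay":0,"az":0},{"dx":0,"dy":0,"dz":0.002,"ax":0,"ay":0,"az":0}]' 
```

```text
time: 5.68
tool_pos: [0.4989, 0.043, 0.08]
tool_rot: [-0.001, -0.658, 0.753, 0.001]
contact_force: [-0.0, 0.2, -1.2]
gripper_width: 0.506
time: 6.05
tool_pos: [0.4998, 0.0428, 0.079]
tool_rot: [0.0, -0.658, 0.753, -0.0]
contact_force: [0.7, -0.1, -0.1]
gripper_width: 0.503
time: 6.42
tool_pos: [0.4996, 0.0428, 0.0768]
tool_rot: [-0.0, -0.658, 0.753, 0.0]
contact_force: [-0.6, -0.3, -0.6]
gripper_width: 0.501
```

```bash
for i in 1; do :; done; python3 -m handwheel '[{"dx":0,"dy":0,"dz":0.001,"ax":0,"ay":0,"az":0},{"dx":0,"dy":0,"dz":0.001,"ax":0,"ay":0,"az":0},{"dx":0,"dy":0,"dz":0.001,"ax":0,"ay":0,"az":0}]' 
python3 -m handwheel '[{"dx":0,"dy":0,"dz":0.001,"ax":0,"ay":0,"az":0},{"dx":0,"dy":0,"dz":0.001,"ax":0,"ay":0,"az":0},{"dx":0,"dy":0,"dz":0.001,"ax":0,"ay":0,"az":0}]' 
```

```text
time: 6.8
tool_pos: [0.4997, 0.0428, 0.076]
tool_rot: [0.0, -0.658, 0.753, -0.0]
contact_force: [0.1, 0.2, -0.4]
gripper_width: 0.503
time: 7.18
tool_pos: [0.4999, 0.0428, 0.0751]
tool_rot: [0.0, -0.658, 0.753, -0.0]
contact_force: [0.3, -0.9, -0.1]
gripper_width: 0.503
```

```bash
python3 -m handwheel '[{"dx":0,"dy":0,"dz":0.001,"ax":0,"ay":0,"az":0},{"dx":0,"dy":0,"dz":0.001,"ax":0,"ay":0,"az":0},{"dx":0,"dy":0,"dz":0.001,"ax":0,"ay":0,"az":0}]' 
python3 -m handwheel '[{"dx":0,"dy":0,"dz":0.001,"ax":0,"ay":0,"az":0},{"dx":0,"dy":0,"dz":0.001,"ax":0,"ay":0,"az":0},{"dx":0,"dy":0,"dz":0.001,"ax":0,"ay":0,"az":0}]' 
```

```text
time: 7.55
tool_pos: [0.5001, 0.0428, 0.0745]
tool_rot: [0.0, -0.658, 0.753, -0.0]
contact_force: [0.3, -0.6, 2.9]
gripper_width: 0.502
time: 7.92
tool_pos: [0.5001, 0.0428, 0.0735]
tool_rot: [0.0, -0.658, 0.753, -0.0]
contact_force: [0.5, -0.1, 5.1]
gripper_width: 0.504
```

```bash
python3 -m handwheel '[{"dx":0,"dy":0,"dz":-0.0015,"ax":0,"ay":0,"az":0},{"dx":0,"dy":0,"dz":-0.0015,"ax":0,"ay":0,"az":0}]' 
python3 -m handwheel '[{"dx":0,"dy":0,"dz":0,"ax":0,"ay":0,"az":0},{"dx":0,"dy":0,"dz":0,"ax":0,"ay":0,"az":0},{"dx":0,"dy":0,"dz":0,"ax":0,"ay":0,"az":0}]' 60
python3 -m handwheel '[{"dx":0,"dy":0,"dz":-0.02,"ax":0,"ay":0,"az":0},{"dx":0,"dy":0,"dz":-0.06,"ax":0,"ay":0,"az":0},{"dx":0,"dy":0,"dz":-0.06,"ax":0,"ay":0,"az":0},{"dx":0,"dy":0,"dz":-0.06,"ax":0,"ay":0,"az":0}]' 60
python3 - <<'E'
from h import *; go(.4996,.042,.095,-97.7)
for n in("wrist","side"):
    f=manip.grab_frame(n); im=f["image"]; np.save(n+"6.npy",f,allow_pickle=True)
    c={"side":(253,150),"scene":(262,180),"wrist":(230,140)}[n]
    im=im[c[1]:c[1]+100,c[0]:c[0]+100] if n!="wrist" else im[100:310,210:430]
    cv2.imwrite(f"pics/{n}6.png",cv2.resize(im,None,fx=6 if n!="wrist" else 2.8,fy=6 if n!="wrist" else 2.8,interpolation=2))
E
```

```text
time: 8.18
tool_pos: [0.4992, 0.0429, 0.0739]
tool_rot: [-0.0, -0.658, 0.753, 0.0]
contact_force: [0.4, -0.4, 0.7]
gripper_width: 0.502
time: 8.55
tool_pos: [0.4995, 0.0428, 0.0742]
tool_rot: [-0.0, -0.658, 0.753, 0.0]
contact_force: [0.8, 0.2, 1.4]
gripper_width: 0.763
time: 9.05
tool_pos: [0.4994, 0.0429, 0.134]
tool_rot: [-0.0, -0.658, 0.753, 0.0]
contact_force: [0.2, -0.4, 0.1]
gripper_width: 0.766
t 9.05 pos [0.4994 0.0429 0.134 ] xang -97.75 tilt [-6.e-04  1.e-04 -1.e+00] F [ 0.2  -0.4   0.14] w 0.766
need [ 0.0008 -0.0003  0.039 ] az -0.0008
```

View pics/wrist6.png

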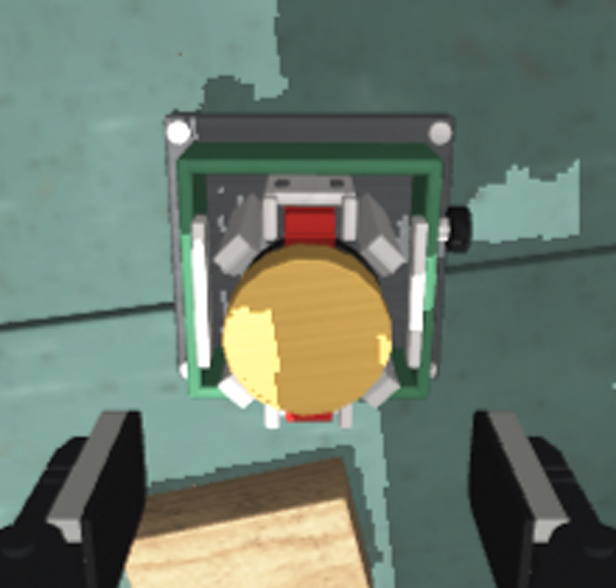

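View pics/side6.png

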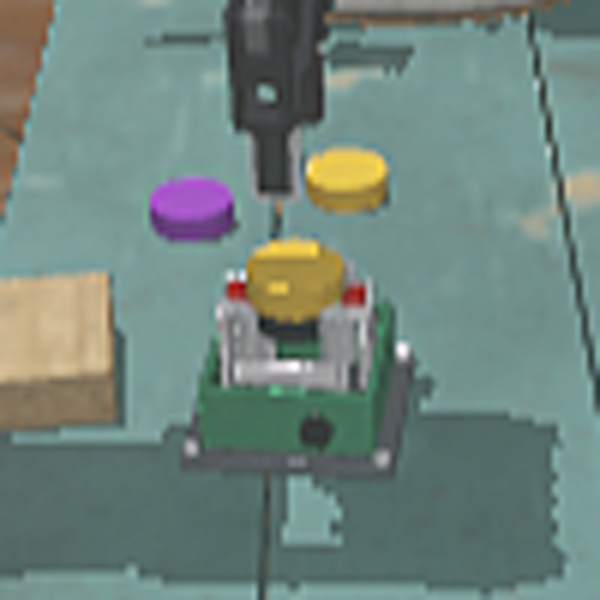

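```bash
python3 - <<'E'
from h import *
f=np.load("wrist6.npy",allow_pickle=True).item(); im=f["image"]; hsv=cv2.cvtColor(im,cv2.COLOR_BGR2HSV)
P=[]
for v in range(180,250):
    for u in range(285,355):
        if 15<hsv[v,u,0]<30 and hsv[v,u,1]>90:
            p=px2w(f,u,v)
            P.append(p)
P=np.array(P); t=P[P[:,2]>.078]; print(len(t),np.median(t[:,2]),t.mean(0),(t.min(0)+t.max(0))/2,t.max(0)-t.min(0))
A=np.c_[t[:,:2]-t[:,:2].mean(0),np.ones(len(t))]; print(np.linalg.lstsq(A,t[:,2],rcond=None)[0])
S=lambda a,b,z: px2w(f,210+a/2.8,100+b/2.8,z)
print((S(308,258,.0845)+S(306,415,.0845))/2, S(308,258,.0845),S(306,415,.0845))
E
```

```text
2578 0.08478481939933298 [0.50046248 0.04212503 0.08545941] [0.52899003 0.04323728 0.17760042] [0.10583981 0.04513228 0.19914047]
[ 0.36441439 -0.03985073  0.08545941]
[0.49833082 0.04324545 0.0845    ] [0.52107152 0.03988924 0.0845    ] [0.47559011 0.04660166 0.0845    ]
```

```bash
python3 -m handwheel '[{"dx":0,"dy":0.001,"dz":0,"ax":0,"ay":0,"az":0},{"dx":0,"dy":0.001,"dz":0.01,"ax":0,"ay":0,"az":0},{"dx":0,"dy":0.001,"dz":0.02,"ax":0,"ay":0,"az":0},{"dx":0,"dy":0.001,"dz":0.03,"ax":0,"ay":0,"az":0},{"dx":0,"dy":0.001,"dz":0.035,"ax":0,"ay":0,"az":0}]' 255
python3 -m handwheel '[{"dx":0,"dy":0,"dz":0.003,"ax":0,"ay":0,"az":0},{"dx":0,"dy":0,"dz":0.006,"ax":0,"ay":0,"az":0},{"dx":0,"dy":0,"dz":0.008,"ax":0,"ay":0,"az":0},{"dx":0,"dy":0,"dz":0.008,"ax":0,"ay":0,"az":0}]' 255
python3 - <<'E'
from h import *; go(.4985,.0428,.085,-97.7)
for n in("wrist","side"):
    f=manip.grab_frame(n); im=f["image"]; np.save(n+"7.npy",f,allow_pickle=True)
    im=im[130:230,253:353] if n!="wrist" else im[100:310,210:430]
    cv2.imwrite(f"pics/{n}7.png",cv2.resize(im,None,fx=6 if n!="wrist" else 2.8,fy=6 if n!="wrist" else 2.8,interpolation=2))
E
```

```text
time: 9.78
tool_pos: [0.4981, 0.043, 0.0982]
tool_rot: [-0.001, -0.658, 0.753, 0.001]
contact_force: [0.8, -0.1, 0.1]
gripper_width: 0.002
time: 10.28
tool_pos: [0.4987, 0.043, 0.0915]
tool_rot: [0.0, -0.658, 0.753, -0.0]
contact_force: [-0.4, 0.2, 0.6]
gripper_width: 0.003
t 10.28 pos [0.4987 0.043  0.0915] xang -97.75 tilt [ 1.e-04  0.e+00 -1.e+00] F [-0.38  0.21  0.59] w 0.003
need [0.0002 0.0002 0.0065] az -0.0008
```

View pics/wrist7.png

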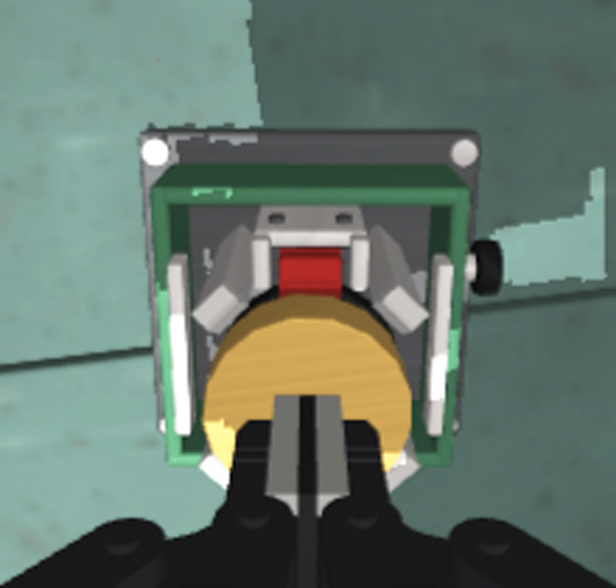

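View pics/side7.png

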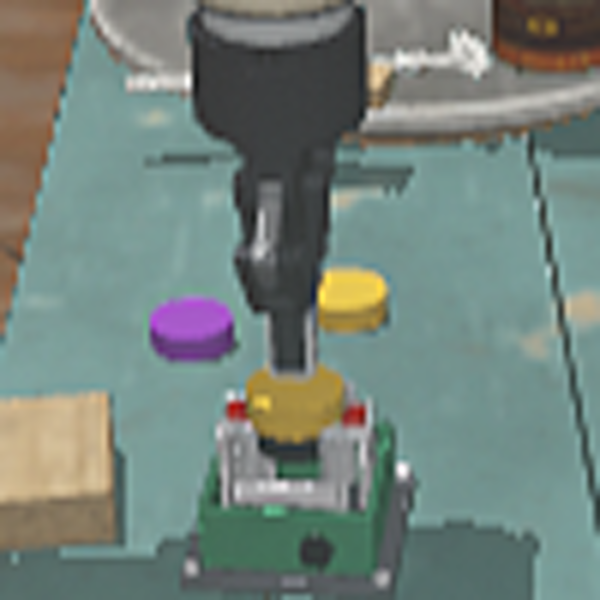

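```bash
python3 -m handwheel '[{"dx":0,"dy":0,"dz":0.002,"ax":0,"ay":0,"az":0},{"dx":0,"dy":0,"dz":0.004,"ax":0,"ay":0,"az":0},{"dx":0,"dy":0,"dz":0.005,"ax":0,"ay":0,"az":0},{"dx":0,"dy":0,"dz":0.005,"ax":0,"ay":0,"az":0}]' 255
python3 -m handwheel '[{"dx":0,"dy":0,"dz":0.001,"ax":0,"ay":0,"az":0},{"dx":0,"dy":0,"dz":0.001,"ax":0,"ay":0,"az":0},{"dx":0,"dy":0,"dz":0.002,"ax":0,"ay":0,"az":0},{"dx":0,"dy":0,"dz":0.002,"ax":0,"ay":0,"az":0}]' 255
python3 -m handwheel '[{"dx":0,"dy":0,"dz":0.001,"ax":0,"ay":0,"az":0},{"dx":0,"dy":0,"dz":0.001,"ax":0,"ay":0,"az":0}]' 255
```

```text
time: 10.88
tool_pos: [0.4986, 0.043, 0.0863]
tool_rot: [-0.0, -0.658, 0.753, 0.0]
contact_force: [-0.1, 0.1, 0.4]
gripper_width: 0.002
time: 11.38
tool_pos: [0.4987, 0.043, 0.0844]
tool_rot: [-0.0, -0.658, 0.753, 0.0]
contact_force: [0.9, 0.2, 0.2]
gripper_width: -0.0
time: 11.62
tool_pos: [0.4989, 0.043, 0.0837]
tool_rot: [0.0, -0.658, 0.753, -0.0]
contact_force: [-0.4, 0.1, 1.4]
gripper_width: 0.001
```

```bash
python3 -m handwheel '[{"dx":0,"dy":0,"dz":0.001,"ax":0,"ay":0,"az":0},{"dx":0,"dy":0,"dz":0.002,"ax":0,"ay":0,"az":0},{"dx":0,"dy":0,"dz":0.002,"ax":0,"ay":0,"az":0}]' 255
python3 -m handwheel '[{"dx":0,"dy":0,"dz":0.001,"ax":0,"ay":0,"az":0},{"dx":0,"dy":0,"dz":0.002,"ax":0,"ay":0,"az":0},{"dx":0,"dy":0,"dz":0.002,"ax":0,"ay":0,"az":0}]' 255
python3 -m handwheel '[{"dx":0,"dy":0,"dz":0.001,"ax":0,"ay":0,"az":0},{"dx":0,"dy":0,"dz":0.002,"ax":0,"ay":0,"az":0},{"dx":0,"dy":0,"dz":0.002,"ax":0,"ay":0,"az":0}]' 255
python3 -m handwheel '[{"dx":0,"dy":0,"dz":0.001,"ax":0,"ay":0,"az":0},{"dx":0,"dy":0,"dz":0.002,"ax":0,"ay":0,"az":0},{"dx":0,"dy":0,"dz":0.002,"ax":0,"ay":0,"az":0}]' 255
```

```text
time: 12.0
tool_pos: [0.4994, 0.0429, 0.0822]
tool_rot: [0.001, -0.658, 0.753, -0.001]
contact_force: [-1.2, -0.4, 5.0]
gripper_width: 0.003
time: 12.38
tool_pos: [0.4993, 0.0429, 0.0798]
tool_rot: [0.0, -0.658, 0.753, -0.001]
contact_force: [1.5, -0.5, 3.6]
gripper_width: -0.002
time: 12.75
tool_pos: [0.499, 0.0429, 0.0776]
tool_rot: [0.0, -0.658, 0.753, -0.0]
contact_force: [2.3, -0.9, 3.9]
gripper_width: -0.004
time: 13.12
tool_pos: [0.4991, 0.0429, 0.0757]
tool_rot: [0.0, -0.658, 0.753, -0.0]
contact_force: [1.9, 0.3, 3.9]
gripper_width: 0.001
```

```bash
python3 -m handwheel '[{"dx":0,"dy":0,"dz":0.001,"ax":0,"ay":0,"az":0},{"dx":0,"dy":0,"dz":0.002,"ax":0,"ay":0,"az":0},{"dx":0,"dy":0,"dz":0.003,"ax":0,"ay":0,"az":0},{"dx":0,"dy":0,"dz":0.003,"ax":0,"ay":0,"az":0}]' 255
python3 -m handwheel '[{"dx":0,"dy":0,"dz":0.001,"ax":0,"ay":0,"az":0},{"dx":0,"dy":0,"dz":0.002,"ax":0,"ay":0,"az":0},{"dx":0,"dy":0,"dz":0.003,"ax":0,"ay":0,"az":0},{"dx":0,"dy":0,"dz":0.003,"ax":0,"ay":0,"az":0}]' 255
python3 -m handwheel '[{"dx":0,"dy":0,"dz":0.001,"ax":0,"ay":0,"az":0},{"dx":0,"dy":0,"dz":0.002,"ax":0,"ay":0,"az":0},{"dx":0,"dy":0,"dz":0.002,"ax":0,"ay":0,"az":0}]' 255
python3 - <<'E'
from h import *; go(.4985,.0428,.063,-97.7)
f=manip.grab_frame("side"); im=f["image"][140:240,253:353]
cv2.imwrite("pics/s8.png",cv2.resize(im,None,fx=6,fy=6,interpolation=2))
E
```

```text
time: 13.62
tool_pos: [0.499, 0.0429, 0.0727]
tool_rot: [0.0, -0.658, 0.753, -0.0]
contact_force: [1.1, 0.1, 4.3]
gripper_width: -0.001
time: 14.12
tool_pos: [0.4991, 0.0429, 0.0697]
tool_rot: [0.0, -0.658, 0.753, -0.0]
contact_force: [2.1, 0.4, 5.6]
gripper_width: 0.0
time: 14.5
tool_pos: [0.499, 0.0429, 0.0677]
tool_rot: [0.0, -0.658, 0.753, -0.0]
contact_force: [2.5, -0.0, 5.2]
gripper_width: -0.001
t 14.5 pos [0.499  0.0429 0.0677] xang -97.75 tilt [ 8.e-04 -1.e-04 -1.e+00] F [ 2.45 -0.01  5.15] w -0.001
need [0.0002 0.0005 0.0047] az -0.0008
```

View pics/s8.png

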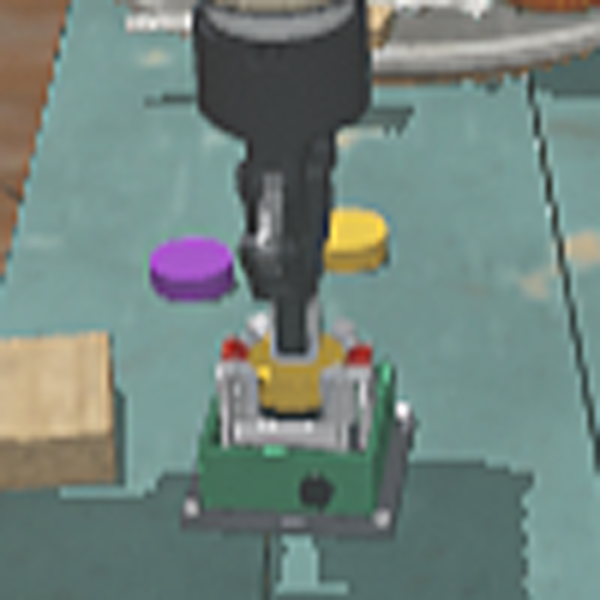

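```bash
python3 -m handwheel '[{"dx":0,"dy":0,"dz":0.001,"ax":0,"ay":0,"az":0},{"dx":0,"dy":0,"dz":0.002,"ax":0,"ay":0,"az":0},{"dx":0,"dy":0,"dz":0.002,"ax":0,"ay":0,"az":0}]' 255
python3 -m handwheel '[{"dx":0,"dy":0,"dz":0.001,"ax":0,"ay":0,"az":0},{"dx":0,"dy":0,"dz":0.001,"ax":0,"ay":0,"az":0}]' 255
python3 -m handwheel '[{"dx":0,"dy":0,"dz":0.001,"ax":0,"ay":0,"az":0},{"dx":0,"dy":0,"dz":0.001,"ax":0,"ay":0,"az":0}]' 255
python3 -m handwheel '[{"dx":0,"dy":0,"dz":0.001,"ax":0,"ay":0,"az":0},{"dx":0,"dy":0,"dz":0.001,"ax":0,"ay":0,"az":0}]' 255
python3 - <<'E'
from h import *; go(.4985,.0428,.063,-97.7)
f=manip.grab_frame("side"); im=f["image"][140:240,253:353]
cv2.imwrite("pics/s9.png",cv2.resize(im,None,fx=6,fy=6,interpolation=2))
E
```

```text
time: 14.92
tool_pos: [0.499, 0.0429, 0.0657]
tool_rot: [0.0, -0.658, 0.753, -0.0]
contact_force: [2.1, -0.4, 5.0]
gripper_width: -0.002
time: 15.18
tool_pos: [0.4986, 0.043, 0.0643]
tool_rot: [-0.0, -0.658, 0.753, 0.0]
contact_force: [1.5, -0.8, 4.2]
gripper_width: 0.002
time: 15.42
tool_pos: [0.4986, 0.043, 0.0634]
tool_rot: [-0.0, -0.658, 0.753, 0.0]
contact_force: [1.2, -0.4, 4.0]
gripper_width: 0.001
time: 15.68
tool_pos: [0.4986, 0.043, 0.0624]
tool_rot: [-0.0, -0.658, 0.753, 0.0]
contact_force: [1.2, -0.5, 4.6]
gripper_width: -0.001
t 15.68 pos [0.4986 0.043  0.0624] xang -97.75 tilt [-2.e-04  1.e-04 -1.e+00] F [ 1.17 -0.47  4.59] w -0.001
need [ 0.0002  0.0001 -0.0006] az -0.0008
```

View pics/s9.png

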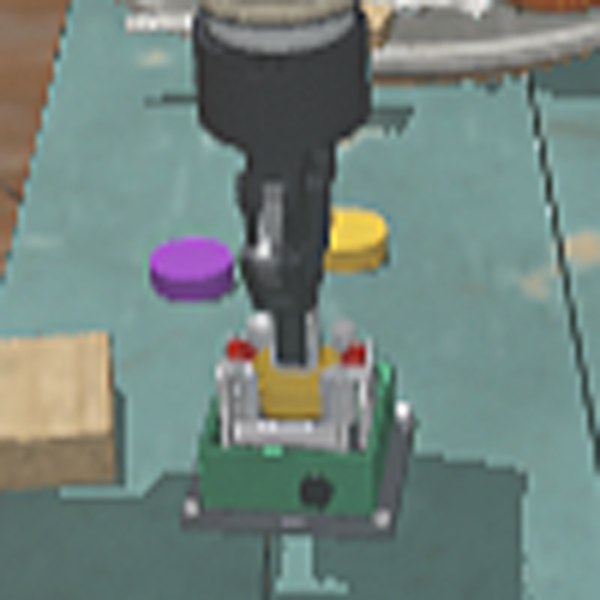

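```bash
python3 -m handwheel '[{"dx":0,"dy":0,"dz":0.001,"ax":0,"ay":0,"az":0},{"dx":0,"dy":0,"dz":0.001,"ax":0,"ay":0,"az":0}]' 255
python3 -m handwheel '[{"dx":0,"dy":0,"dz":-0.002,"ax":0,"ay":0,"az":0},{"dx":0,"dy":0,"dz":-0.004,"ax":0,"ay":0,"az":0},{"dx":0,"dy":0,"dz":-0.004,"ax":0,"ay":0,"az":0}]' 255
python3 - <<'E'
from h import *; go(.4985,.0428,.063,-97.7)
f=manip.grab_frame("side"); im=f["image"][140:240,253:353]
cv2.imwrite("pics/s10.png",cv2.resize(im,None,fx=6,fy=6,interpolation=2))
E
```

```text
time: 15.98
tool_pos: [0.4986, 0.043, 0.0614]
tool_rot: [-0.0, -0.658, 0.753, 0.0]
contact_force: [1.0, -0.2, 4.2]
gripper_width: 0.002
time: 16.35
tool_pos: [0.4975, 0.0431, 0.0645]
tool_rot: [-0.001, -0.658, 0.753, 0.001]
contact_force: [0.6, -0.2, -0.1]
gripper_width: 0.002
t 16.35 pos [0.4975 0.0431 0.0645] xang -97.74 tilt [-2.6e-03  2.0e-04 -1.0e+00] F [ 0.61 -0.17 -0.1 ] w 0.002
need [ 0.0001 -0.001   0.0015] az -0.0008
```

View pics/s10.png

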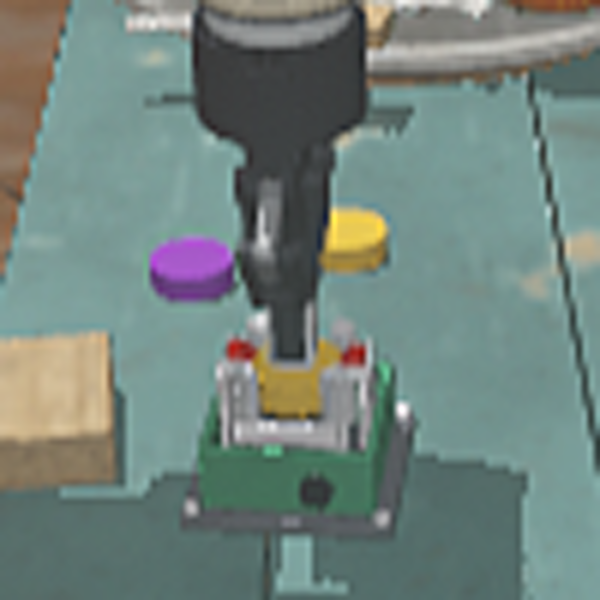

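```bash
python3 -m handwheel '[{"dx":0,"dy":0,"dz":-0.03,"ax":0,"ay":0,"az":0},{"dx":0,"dy":0,"dz":-0.08,"ax":0,"ay":0,"az":0},{"dx":-0.04,"dy":0.001,"dz":-0.09,"ax":0,"ay":0,"az":0},{"dx":-0.09,"dy":0.003,"dz":-0.09,"ax":0,"ay":0,"az":0},{"dx":-0.14,"dy":0.005,"dz":-0.09,"ax":0,"ay":0,"az":0}]' 0
python3 -m handwheel '[{"dx":-0.04,"dy":0.002,"dz":0,"ax":0,"ay":0,"az":0},{"dx":-0.076,"dy":0.002,"dz":0,"ax":0,"ay":0,"az":0},{"dx":-0.076,"dy":0.002,"dz":0,"ax":0,"ay":0,"az":0},{"dx":-0.076,"dy":0.002,"dz":0,"ax":0,"ay":0,"az":0}]' 0
python3 - <<'E'
from h import *; go(.52,.2575,.15,-97.75)
f=manip.grab_frame("wrist"); cv2.imwrite("pics/w11.png",f["image"]); np.save("w11.npy",f,allow_pickle=True)
im=f["image"]; hsv=cv2.cvtColor(im,cv2.COLOR_BGR2HSV)
m=((hsv[...,0]>15)&(hsv[...,0]<32)&(hsv[...,1]>100)).astype(np.uint8); m[:140]=0;m[220:]=0;m[:,:270]=0;m[:,370:]=0
c=max(cv2.findContours(m,0,1)[0],key=cv2.contourArea); e=cv2.fitEllipse(c); print(e)
print(px2w(f,*e[0],0.016))
E
```

```text
time: 17.02
tool_pos: [0.5122, 0.1835, 0.155]
tool_rot: [-0.0, -0.657, 0.753, 0.0]
contact_force: [0.0, 0.0, -0.5]
gripper_width: 1.001
time: 17.52
tool_pos: [0.5203, 0.2573, 0.1546]
tool_rot: [-0.001, -0.658, 0.753, 0.0]
contact_force: [0.5, -0.0, -0.2]
gripper_width: 1.003
t 17.52 pos [0.5203 0.2573 0.1546] xang -97.74 tilt [-0.0017 -0.0011 -1.    ] F [ 0.55 -0.04 -0.17] w 1.003
need [-0.0002  0.0003  0.0046] az 0.0002
((318.5068359375, 188.4313201904297), (44.7591552734375, 53.423431396484375), 6.357980728149414)
[0.51798806 0.25895152 0.016     ]
```

View pics/w11.png

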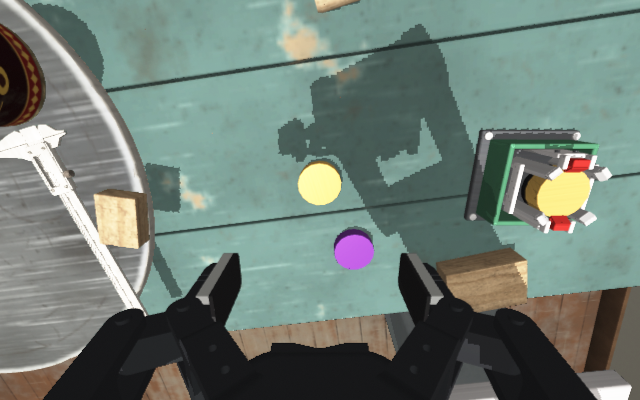

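```bash
python3 - <<'E'
from h import *
f=np.load("w11.npy",allow_pickle=True).item()
s=px2w(f,319.8,183.5,.016); p=px2w(f,353.5,249,.016); print(s,p)
T=toT(manip.state()["tool_rot"]); print((T.T@(p-s)))
go(s[0],s[1],.025)
E
```

```text
[0.52318018 0.25686636 0.016     ] [0.44086435 0.22909746 0.016     ]
[0.03866533 0.07779449 0.00013111]
t 17.57 pos [0.5204 0.257  0.1548] xang -97.79 tilt [-1.3e-03 -8.0e-04 -1.0e+00] F [-0.68 -0.4  -0.77] w 0.998
need [-0.0004 -0.0029  0.1298] az None
```

```bash
python3 -m handwheel '[{"dx":0,"dy":-0.001,"dz":0.05,"ax":0,"ay":0,"az":0},{"dx":0,"dy":-0.0015,"dz":0.1,"ax":0,"ay":0,"az":0},{"dx":0,"dy":-0.0015,"dz":0.13,"ax":0,"ay":0,"az":0},{"dx":0,"dy":-0.0015,"dz":0.13,"ax":0,"ay":0,"az":0},{"dx":0,"dy":-0.0015,"dz":0.13,"ax":0,"ay":0,"az":0}]' 0
python3 -c "
from h import *; go(.5217,.257,.0075,-97.75)"
```

```text
time: 18.2
tool_pos: [0.5235, 0.2574, 0.0271]
tool_rot: [0.001, -0.657, 0.754, -0.0]
contact_force: [0.5, -0.8, 0.7]
gripper_width: 1.001
t 18.2 pos [0.5235 0.2574 0.0271] xang -97.8 tilt [ 2.1e-03  6.0e-04 -1.0e+00] F [ 0.51 -0.82  0.7 ] w 1.001
need [0.0007 0.0018 0.0196] az -0.0009
```

```bash
python3 -m handwheel '[{"dx":0,"dy":0,"dz":0.01,"ax":0,"ay":0,"az":0},{"dx":0,"dy":0,"dz":0.018,"ax":0,"ay":0,"az":0},{"dx":0,"dy":0,"dz":0.018,"ax":0,"ay":0,"az":0},{"dx":0,"dy":0,"dz":0.018,"ax":0,"ay":0,"az":0}]' 0
python3 -m handwheel '[{"dx":0,"dy":0,"dz":0,"ax":0,"ay":0,"az":0},{"dx":0,"dy":0,"dz":0,"ax":0,"ay":0,"az":0},{"dx":0,"dy":0,"dz":0,"ax":0,"ay":0,"az":0},{"dx":0,"dy":0,"dz":0,"ax":0,"ay":0,"az":0},{"dx":0,"dy":0,"dz":0,"ax":0,"ay":0,"az":0}]' 255
python3 - <<'E'
from h import *; go(.5217,.257,.0075,-97.75)
f=manip.grab_frame("wrist"); cv2.imwrite("pics/w12.png",f["image"])
E
```

```text
time: 18.7
tool_pos: [0.5224, 0.2578, 0.0076]
tool_rot: [0.0, -0.658, 0.753, -0.0]
contact_force: [0.7, -0.1, 0.4]
gripper_width: 1.001
time: 19.32
tool_pos: [0.5231, 0.258, 0.0083]
tool_rot: [0.001, -0.658, 0.753, -0.0]
contact_force: [-0.8, 0.7, 5.3]
gripper_width: 0.497
t 19.32 pos [0.5231 0.258  0.0083] xang -97.75 tilt [ 1.4e-03  5.0e-04 -1.0e+00] F [-0.77  0.72  5.35] w 0.497
need [0.0012 0.0012 0.0008] az 0.0
```

View pics/w12.png

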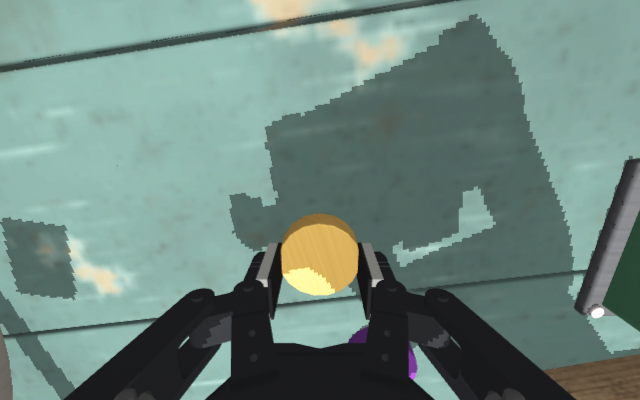

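```bash
python3 -m handwheel '[{"dx":0,"dy":0,"dz":-0.02,"ax":0,"ay":0,"az":0},{"dx":0,"dy":0,"dz":-0.07,"ax":0,"ay":0,"az":0},{"dx":0.02,"dy":0,"dz":-0.12,"ax":0,"ay":0,"az":0},{"dx":0.06,"dy":-0.001,"dz":-0.14,"ax":0,"ay":0,"az":0},{"dx":0.11,"dy":-0.003,"dz":-0.14,"ax":0,"ay":0,"az":0}]' 
python3 -m handwheel '[{"dx":0.05,"dy":-0.001,"dz":0,"ax":0,"ay":0,"az":0},{"dx":0.1,"dy":-0.0022,"dz":0,"ax":0,"ay":0,"az":0},{"dx":0.1065,"dy":-0.0022,"dz":0.02,"ax":0,"ay":0,"az":0},{"dx":0.1065,"dy":-0.0022,"dz":0.04,"ax":0,"ay":0,"az":0},{"dx":0.1065,"dy":-0.0022,"dz":0.04,"ax":0,"ay":0,"az":0}]' 
python3 -m handwheel '[{"dx":0,"dy":0,"dz":0.01,"ax":0,"ay":0,"az":0},{"dx":0,"dy":0,"dz":0.01,"ax":0,"ay":0,"az":0},{"dx":0,"dy":0,"dz":0.01,"ax":0,"ay":0,"az":0}]' 
python3 - <<'E'
from h import *; go(.4985,.0428,.096,-97.75)
for n in("wrist","side"):
    f=manip.grab_frame(n); im=f["image"]; np.save(n+"13.npy",f,allow_pickle=True)
    im=im[140:240,253:353] if n!="wrist" else im[140:310,230:410]
    k=6 if n!="wrist" else 3.5
    cv2.imwrite(f"pics/{n}13.png",cv2.resize(im,None,fx=k,fy=k,interpolation=2))
E
```

```text
time: 20.0
tool_pos: [0.5118, 0.1479, 0.1512]
tool_rot: [0.002, -0.658, 0.753, -0.002]
contact_force: [0.3, -0.0, -0.0]
gripper_width: 0.501
time: 20.62
tool_pos: [0.4966, 0.0424, 0.106]
tool_rot: [-0.001, -0.658, 0.753, 0.001]
contact_force: [-0.7, 0.3, -0.3]
gripper_width: 0.502
time: 21.0
tool_pos: [0.4987, 0.0427, 0.098]
tool_rot: [0.0, -0.658, 0.753, -0.0]
contact_force: [0.2, 0.1, -1.0]
gripper_width: 0.496
t 21.0 pos [0.4987 0.0427 0.098 ] xang -97.72 tilt [ 7.e-04 -0.e+00 -1.e+00] F [ 0.19  0.08 -0.95] w 0.496
need [-0.0001  0.0002  0.002 ] az 0.0004
```

View pics/wrist13.png

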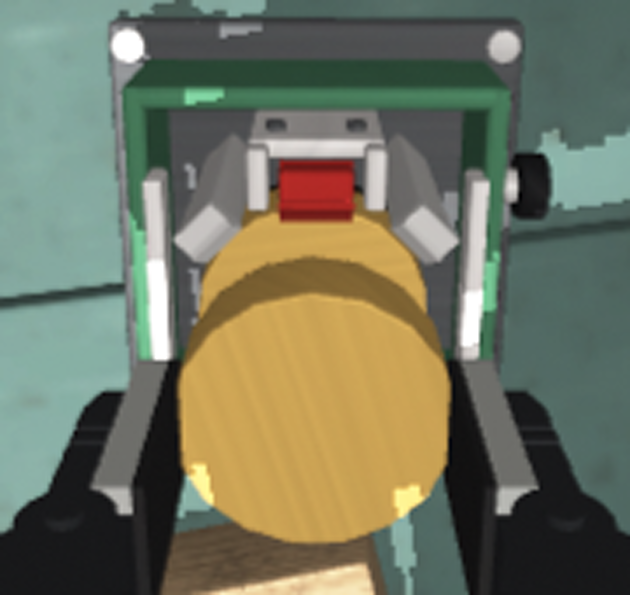

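View pics/side13.png

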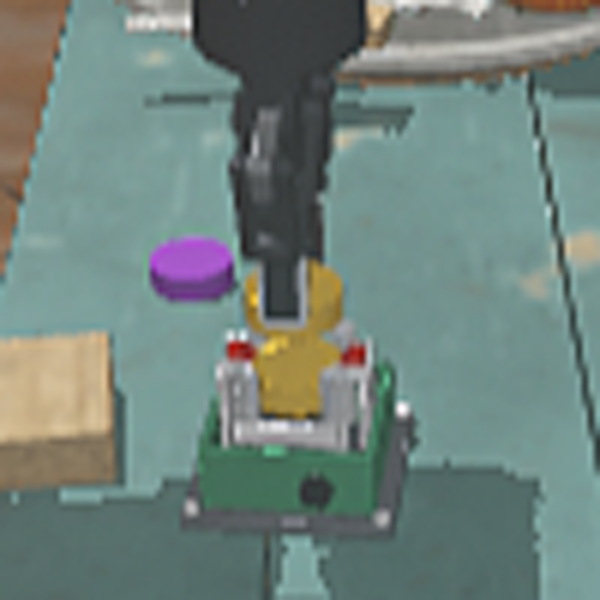

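```bash
python3 -m handwheel '[{"dx":0,"dy":-0.0005,"dz":0.008,"ax":0,"ay":0,"az":0},{"dx":0,"dy":-0.0005,"dz":0.015,"ax":0,"ay":0,"az":0},{"dx":0,"dy":-0.0005,"dz":0.018,"ax":0,"ay":0,"az":0},{"dx":0,"dy":-0.0005,"dz":0.018,"ax":0,"ay":0,"az":0}]' 
python3 -m handwheel '[{"dx":0,"dy":0,"dz":0.001,"ax":0,"ay":0,"az":0},{"dx":0,"dy":0,"dz":0.002,"ax":0,"ay":0,"az":0},{"dx":0,"dy":0,"dz":0.002,"ax":0,"ay":0,"az":0}]' 
python3 -m handwheel '[{"dx":0,"dy":0,"dz":0.001,"ax":0,"ay":0,"az":0},{"dx":0,"dy":0,"dz":0.001,"ax":0,"ay":0,"az":0},{"dx":0,"dy":0,"dz":0.001,"ax":0,"ay":0,"az":0}]' 
```

```text
time: 21.6
tool_pos: [0.4985, 0.0425, 0.0789]
tool_rot: [-0.0, -0.658, 0.753, 0.0]
contact_force: [0.8, -0.6, -0.5]
gripper_width: 0.499
time: 21.98
tool_pos: [0.4989, 0.0425, 0.0775]
tool_rot: [0.0, -0.658, 0.753, -0.0]
contact_force: [-0.2, 0.1, -1.5]
gripper_width: 0.502
time: 22.35
tool_pos: [0.4989, 0.0424, 0.0767]
tool_rot: [0.0, -0.658, 0.753, -0.0]
contact_force: [-1.0, 1.1, 0.9]
gripper_width: 0.503
```

```bash
python3 -m handwheel '[{"dx":0,"dy":0,"dz":0.001,"ax":0,"ay":0,"az":0},{"dx":0,"dy":0,"dz":0.001,"ax":0,"ay":0,"az":0},{"dx":0,"dy":0,"dz":0.001,"ax":0,"ay":0,"az":0}]' 
```

```text
time: 22.72
tool_pos: [0.4991, 0.0424, 0.076]
tool_rot: [0.0, -0.658, 0.753, -0.0]
contact_force: [-2.5, 0.5, 5.7]
gripper_width: 0.503
```

```bash
python3 -m handwheel '[{"dx":0,"dy":0.0008,"dz":-0.0005,"ax":0,"ay":0,"az":0},{"dx":0,"dy":0.0008,"dz":-0.0005,"ax":0,"ay":0,"az":0}]'; python3 -m handwheel '[{"dx":0,"dy":0,"dz":0.0005,"ax":0,"ay":0,"az":0},{"dx":0,"dy":0,"dz":0.0005,"ax":0,"ay":0,"az":0}]'
```

```text
time: 22.98
tool_pos: [0.4986, 0.0425, 0.0762]
tool_rot: [0.001, -0.658, 0.753, -0.001]
contact_force: [1.6, -0.4, 2.2]
gripper_width: 0.498
time: 23.22
tool_pos: [0.4986, 0.0425, 0.0759]
tool_rot: [0.0, -0.658, 0.753, -0.0]
contact_force: [1.2, -0.8, 3.9]
gripper_width: 0.499
```

```bash
python3 -m handwheel '[{"dx":0,"dy":0,"dz":-0.0005,"ax":0,"ay":0,"az":0},{"dx":0,"dy":0,"dz":-0.0005,"ax":0,"ay":0,"az":0}]' 
python3 -m handwheel '[{"dx":0,"dy":0,"dz":0,"ax":0,"ay":0,"az":0},{"dx":0,"dy":0,"dz":0,"ax":0,"ay":0,"az":0},{"dx":0,"dy":0,"dz":0,"ax":0,"ay":0,"az":0}]' 60
python3 -m handwheel '[{"dx":0,"dy":0,"dz":-0.02,"ax":0,"ay":0,"az":0},{"dx":0,"dy":0,"dz":-0.06,"ax":0,"ay":0,"az":0},{"dx":0,"dy":0,"dz":-0.06,"ax":0,"ay":0,"az":0},{"dx":0,"dy":0,"dz":-0.06,"ax":0,"ay":0,"az":0}]' 60
python3 - <<'E'
from h import *; go(.4985,.043,.095,-97.75)
for n in("wrist","side"):
    f=manip.grab_frame(n); im=f["image"]; np.save(n+"14.npy",f,allow_pickle=True)
    im=im[140:240,253:353] if n!="wrist" else im[100:310,210:430]
    k=6 if n!="wrist" else 2.8
    cv2.imwrite(f"pics/{n}14.png",cv2.resize(im,None,fx=k,fy=k,interpolation=2))
    if n=="wrist":
      for F in (f,np.load("wrist6.npy",allow_pickle=True).item()):
        t=np.array([px2w(F,u,v) for u in range(302,336,3) for v in range(203,237,3)]); A=np.c_[t[:,:2]-t[:,:2].mean(0),np.ones(len(t))]; print(np.linalg.lstsq(A,t[:,2],rcond=None)[0])
E
```

```text
time: 23.48
tool_pos: [0.4979, 0.0426, 0.0757]
tool_rot: [-0.0, -0.658, 0.753, 0.0]
contact_force: [1.5, 0.3, 1.5]
gripper_width: 0.498
time: 23.85
tool_pos: [0.4976, 0.0426, 0.0755]
tool_rot: [-0.0, -0.658, 0.753, 0.0]
contact_force: [-0.2, -0.2, 0.4]
gripper_width: 0.768
time: 24.35
tool_pos: [0.4976, 0.0426, 0.1354]
tool_rot: [-0.0, -0.658, 0.753, 0.0]
contact_force: [-0.4, 0.0, -0.0]
gripper_width: 0.761
t 24.35 pos [0.4976 0.0426 0.1354] xang -97.75 tilt [-8.e-04  0.e+00 -1.e+00] F [-0.42  0.03 -0.05] w 0.761
need [-0.0005 -0.0008  0.0404] az 0.0001
[ 0.91092309 -0.14239029  0.08592434]
[ 0.92599941 -0.13173966  0.08619271]
```

View pics/wrist14.png

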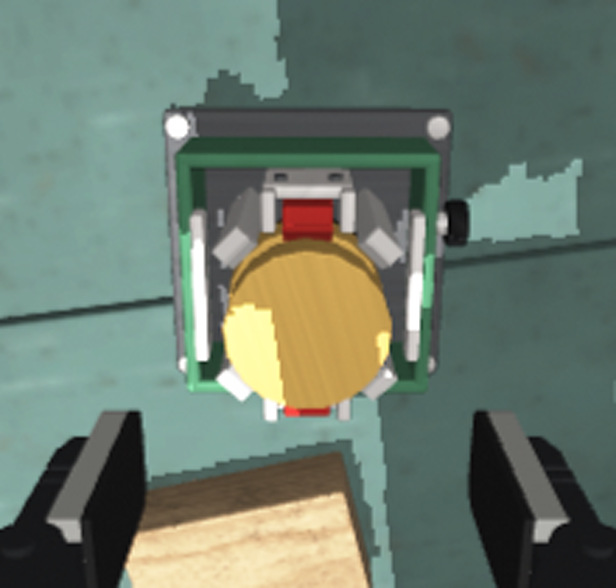

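View pics/side14.png

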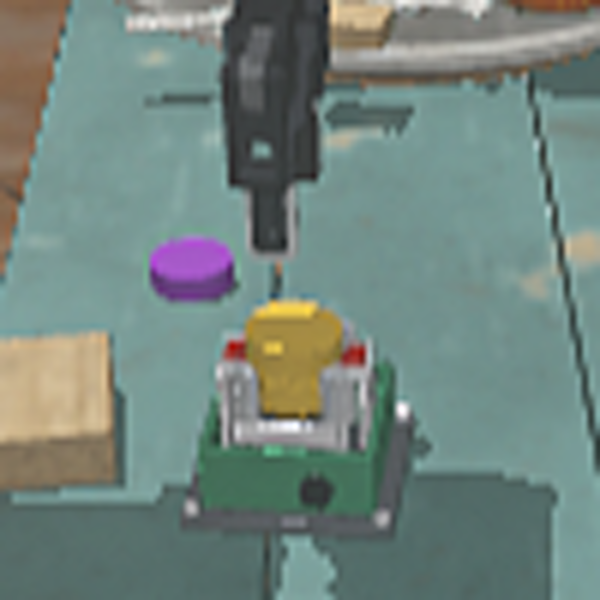

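```bash
python3 -m handwheel '[{"dx":0,"dy":-0.0009,"dz":0,"ax":0,"ay":0,"az":0},{"dx":0,"dy":-0.0009,"dz":0.01,"ax":0,"ay":0,"az":0},{"dx":0,"dy":-0.0009,"dz":0.02,"ax":0,"ay":0,"az":0},{"dx":0,"dy":-0.0009,"dz":0.03,"ax":0,"ay":0,"az":0},{"dx":0,"dy":-0.0009,"dz":0.035,"ax":0,"ay":0,"az":0}]' 255
python3 -m handwheel '[{"dx":0,"dy":0,"dz":0.004,"ax":0,"ay":0,"az":0},{"dx":0,"dy":0,"dz":0.008,"ax":0,"ay":0,"az":0},{"dx":0,"dy":0,"dz":0.012,"ax":0,"ay":0,"az":0},{"dx":0,"dy":0,"dz":0.014,"ax":0,"ay":0,"az":0},{"dx":0,"dy":0,"dz":0.014,"ax":0,"ay":0,"az":0}]' 255
python3 -m handwheel '[{"dx":0,"dy":0,"dz":0.001,"ax":0,"ay":0,"az":0},{"dx":0,"dy":0,"dz":0.002,"ax":0,"ay":0,"az":0},{"dx":0,"dy":0,"dz":0.002,"ax":0,"ay":0,"az":0}]' 255
python3 -m handwheel '[{"dx":0,"dy":0,"dz":0.001,"ax":0,"ay":0,"az":0},{"dx":0,"dy":0,"dz":0.001,"ax":0,"ay":0,"az":0},{"dx":0,"dy":0,"dz":0.001,"ax":0,"ay":0,"az":0}]' 255
python3 -m handwheel '[{"dx":0,"dy":0,"dz":0.001,"ax":0,"ay":0,"az":0},{"dx":0,"dy":0,"dz":0.001,"ax":0,"ay":0,"az":0},{"dx":0,"dy":0,"dz":0.001,"ax":0,"ay":0,"az":0}]' 255
```

```text
time: 25.08
tool_pos: [0.4983, 0.0425, 0.0996]
tool_rot: [-0.001, -0.658, 0.753, 0.001]
contact_force: [-0.4, 0.3, 0.3]
gripper_width: 0.0
time: 25.7
tool_pos: [0.4989, 0.0424, 0.0869]
tool_rot: [-0.0, -0.658, 0.753, 0.0]
contact_force: [-0.0, 0.6, -0.5]
gripper_width: 0.002
time: 26.08
tool_pos: [0.4989, 0.0424, 0.0849]
tool_rot: [-0.0, -0.658, 0.753, 0.0]
contact_force: [-0.5, -0.5, -0.5]
gripper_width: 0.001
time: 26.45
tool_pos: [0.499, 0.0424, 0.084]
tool_rot: [0.0, -0.658, 0.753, -0.0]
contact_force: [0.7, 0.9, 0.6]
gripper_width: -0.002
time: 26.82
tool_pos: [0.4991, 0.0424, 0.0833]
tool_rot: [0.0, -0.658, 0.753, -0.0]
contact_force: [-0.9, -0.2, 2.8]
gripper_width: 0.001
```

Contact again at about z = 0.084, the same rest height as the first slug. Pressing on.

```bash
python3 -m handwheel '[{"dx":0,"dy":0,"dz":0.001,"ax":0,"ay":0,"az":0},{"dx":0,"dy":0,"dz":0.002,"ax":0,"ay":0,"az":0},{"dx":0,"dy":0,"dz":0.002,"ax":0,"ay":0,"az":0}]' 255
python3 -m handwheel '[{"dx":0,"dy":0,"dz":0.001,"ax":0,"ay":0,"az":0},{"dx":0,"dy":0,"dz":0.002,"ax":0,"ay":0,"az":0},{"dx":0,"dy":0,"dz":0.002,"ax":0,"ay":0,"az":0}]' 255
python3 -m handwheel '[{"dx":0,"dy":0,"dz":0.001,"ax":0,"ay":0,"az":0},{"dx":0,"dy":0,"dz":0.002,"ax":0,"ay":0,"az":0},{"dx":0,"dy":0,"dz":0.002,"ax":0,"ay":0,"az":0}]' 255
python3 -m handwheel '[{"dx":0,"dy":0,"dz":0.001,"ax":0,"ay":0,"az":0},{"dx":0,"dy":0,"dz":0.002,"ax":0,"ay":0,"az":0},{"dx":0,"dy":0,"dz":0.002,"ax":0,"ay":0,"az":0}]' 255
```

```text
time: 27.2
tool_pos: [0.4997, 0.0424, 0.082]
tool_rot: [0.001, -0.658, 0.753, -0.001]
contact_force: [-1.5, -0.3, 5.2]
gripper_width: 0.003
time: 27.58
tool_pos: [0.5006, 0.0422, 0.0805]
tool_rot: [0.001, -0.658, 0.753, -0.001]
contact_force: [-0.5, 0.4, 5.8]
gripper_width: 0.002
time: 27.95
tool_pos: [0.5007, 0.0422, 0.0783]
tool_rot: [0.001, -0.658, 0.753, -0.002]
contact_force: [2.2, -0.2, 4.9]
gripper_width: 0.002
time: 28.32
tool_pos: [0.5006, 0.0423, 0.0762]
tool_rot: [0.001, -0.658, 0.753, -0.002]
contact_force: [2.7, -0.6, 5.1]
gripper_width: -0.0
```

```bash
python3 -m handwheel '[{"dx":0,"dy":0,"dz":0.001,"ax":0,"ay":0,"az":0},{"dx":0,"dy":0,"dz":0.002,"ax":0,"ay":0,"az":0},{"dx":0,"dy":0,"dz":0.003,"ax":0,"ay":0,"az":0},{"dx":0,"dy":0,"dz":0.003,"ax":0,"ay":0,"az":0}]' 255
python3 -m handwheel '[{"dx":0,"dy":0,"dz":0.001,"ax":0,"ay":0,"az":0},{"dx":0,"dy":0,"dz":0.002,"ax":0,"ay":0,"az":0},{"dx":0,"dy":0,"dz":0.003,"ax":0,"ay":0,"az":0},{"dx":0,"dy":0,"dz":0.003,"ax":0,"ay":0,"az":0}]' 255
python3 -m handwheel '[{"dx":0,"dy":0,"dz":0.001,"ax":0,"ay":0,"az":0},{"dx":0,"dy":0,"dz":0.002,"ax":0,"ay":0,"az":0},{"dx":0,"dy":0,"dz":0.002,"ax":0,"ay":0,"az":0}]' 255
python3 - <<'E'
from h import *; go(.4985,.0428,.064,-97.7)
f=manip.grab_frame("side"); im=f["image"][140:240,253:353]
cv2.imwrite("pics/s15.png",cv2.resize(im,None,fx=6,fy=6,interpolation=2))
E
```

```text
time: 28.82
tool_pos: [0.5007, 0.0422, 0.0733]
tool_rot: [0.001, -0.658, 0.753, -0.001]
contact_force: [1.8, -0.3, 5.3]
gripper_width: -0.005
time: 29.32
tool_pos: [0.5007, 0.0422, 0.0704]
tool_rot: [0.001, -0.658, 0.753, -0.002]
contact_force: [2.5, -0.0, 4.6]
gripper_width: 0.001
time: 29.7
tool_pos: [0.5007, 0.0422, 0.0684]
tool_rot: [0.001, -0.658, 0.753, -0.002]
contact_force: [2.3, -0.0, 5.6]
gripper_width: 0.0
t 29.7 pos [0.5007 0.0422 0.0684] xang -97.75 tilt [ 4.2e-03 -4.0e-04 -1.0e+00] F [ 2.26 -0.02  5.63] w 0.0
need [-0.0002  0.0023  0.0044] az -0.0008
```

View pics/s15.png

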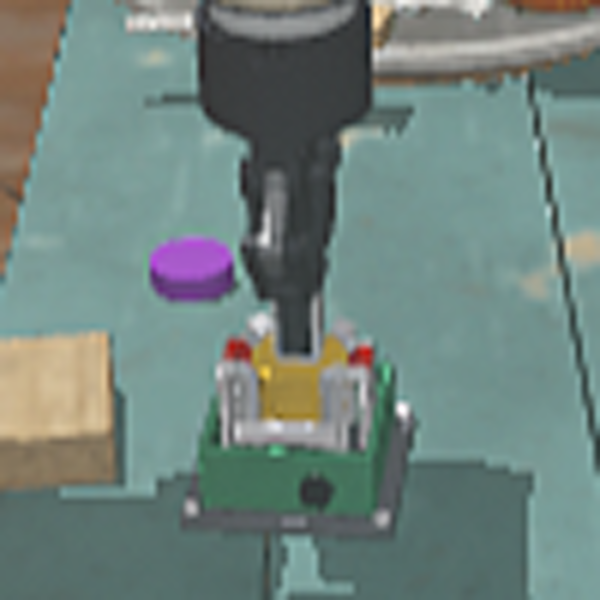

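```bash
python3 -m handwheel '[{"dx":0,"dy":0,"dz":0.001,"ax":0,"ay":0,"az":0},{"dx":0,"dy":0,"dz":0.002,"ax":0,"ay":0,"az":0},{"dx":0,"dy":0,"dz":0.002,"ax":0,"ay":0,"az":0}]' 255
python3 -m handwheel '[{"dx":0,"dy":0,"dz":0.0007,"ax":0,"ay":0,"az":0},{"dx":0,"dy":0,"dz":0.0007,"ax":0,"ay":0,"az":0}]' 255
python3 -m handwheel '[{"dx":0,"dy":0,"dz":0.0007,"ax":0,"ay":0,"az":0},{"dx":0,"dy":0,"dz":0.0007,"ax":0,"ay":0,"az":0}]' 255
python3 - <<'E'
from h import *; go(.4985,.0428,.064,-97.7)
f=manip.grab_frame("side"); im=f["image"][140:240,253:353]
cv2.imwrite("pics/s16.png",cv2.resize(im,None,fx=6,fy=6,interpolation=2))
E
```

```text
time: 30.12
tool_pos: [0.5007, 0.0423, 0.0664]
tool_rot: [0.001, -0.658, 0.753, -0.002]
contact_force: [1.7, 0.4, 5.1]
gripper_width: -0.004
time: 30.38
tool_pos: [0.5007, 0.0422, 0.0658]
tool_rot: [0.001, -0.658, 0.753, -0.002]
contact_force: [2.0, -0.5, 5.5]
gripper_width: 0.005
time: 30.62
tool_pos: [0.5005, 0.0423, 0.0647]
tool_rot: [0.001, -0.658, 0.753, -0.001]
contact_force: [2.3, -1.0, 5.7]
gripper_width: 0.0
t 30.62 pos [0.5005 0.0423 0.0647] xang -97.75 tilt [ 3.8e-03 -3.0e-04 -1.0e+00] F [ 2.32 -1.04  5.67] w 0.0
need [-0.0003  0.0021  0.0007] az -0.0008
```

View pics/s16.png

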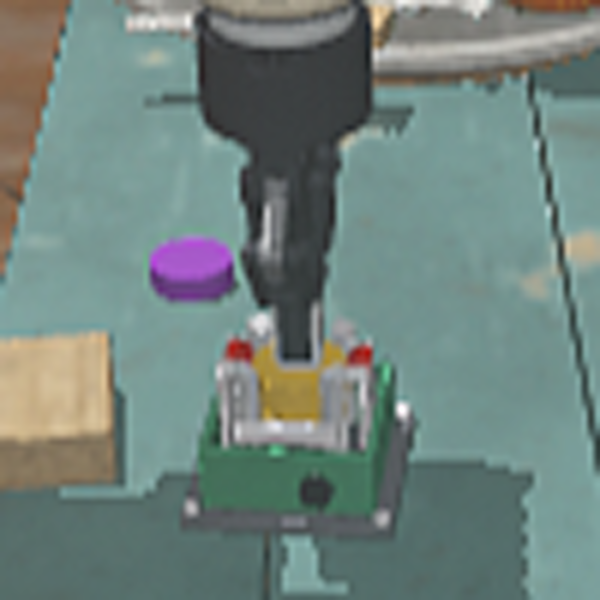

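Left lip looks back (239), right still out (359). Continuing in 0.5 mm steps.

```bash
python3 -m handwheel '[{"dx":0,"dy":0,"dz":0.0005,"ax":0,"ay":0,"az":0},{"dx":0,"dy":0,"dz":0.0005,"ax":0,"ay":0,"az":0}]' 255
python3 -m handwheel '[{"dx":0,"dy":0,"dz":0.0005,"ax":0,"ay":0,"az":0},{"dx":0,"dy":0,"dz":0.0005,"ax":0,"ay":0,"az":0}]' 255
python3 - <<'E'
from h import *; go(.4985,.0428,.064,-97.7)
f=manip.grab_frame("side"); im=f["image"][180:220,280:325]
cv2.imwrite("pics/s17.png",cv2.resize(im,None,fx=14,fy=14,interpolation=2))
E
```

```text
time: 30.92
tool_pos: [0.5004, 0.0423, 0.0641]
tool_rot: [0.001, -0.658, 0.753, -0.001]
contact_force: [3.3, -0.7, 5.4]
gripper_width: -0.001
time: 31.18
tool_pos: [0.5003, 0.0423, 0.0635]
tool_rot: [0.001, -0.658, 0.753, -0.001]
contact_force: [2.9, 1.1, 4.8]
gripper_width: -0.002
t 31.18 pos [0.5003 0.0423 0.0635] xang -97.75 tilt [ 3.4e-03 -3.0e-04 -1.0e+00] F [2.92 1.1  4.78] w -0.002
need [-0.0003  0.0019 -0.0005] az -0.0009
```

View pics/s17.png

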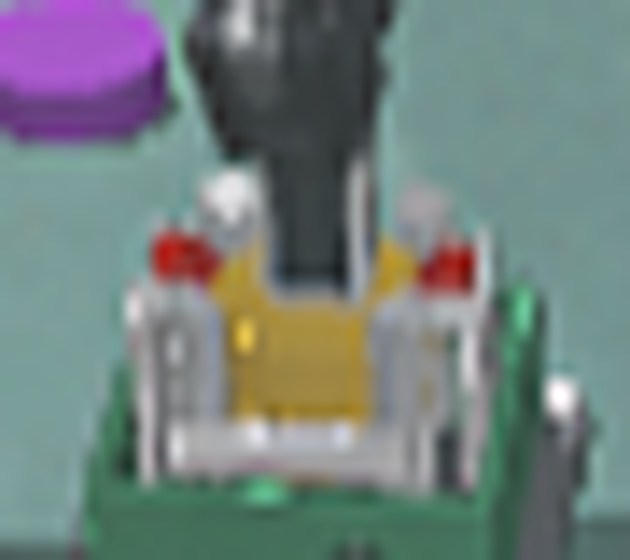

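```bash
python3 -m handwheel '[{"dx":0,"dy":0,"dz":0.0005,"ax":0,"ay":0,"az":0},{"dx":0,"dy":0,"dz":0.0005,"ax":0,"ay":0,"az":0}]' 255
python3 - <<'E'
from h import *; go(.4985,.0428,.064,-97.7)
g=np.load("side13.npy",allow_pickle=True).item()["image"]
f=manip.grab_frame("side")["image"]; im=np.hstack([f[180:220,285:322],g[180:220,285:322]])
cv2.imwrite("pics/s18.png",cv2.resize(im,None,fx=10,fy=10,interpolation=2))
E
```

```text
time: 31.48
tool_pos: [0.5004, 0.0423, 0.0631]
tool_rot: [0.001, -0.658, 0.753, -0.001]
contact_force: [3.0, -0.6, 5.7]
gripper_width: -0.002
t 31.48 pos [0.5004 0.0423 0.0631] xang -97.75 tilt [ 3.4e-03 -3.0e-04 -1.0e+00] F [ 3.02 -0.55  5.7 ] w -0.002
need [-0.0002  0.0019 -0.0009] az -0.0008
```

View pics/s18.png

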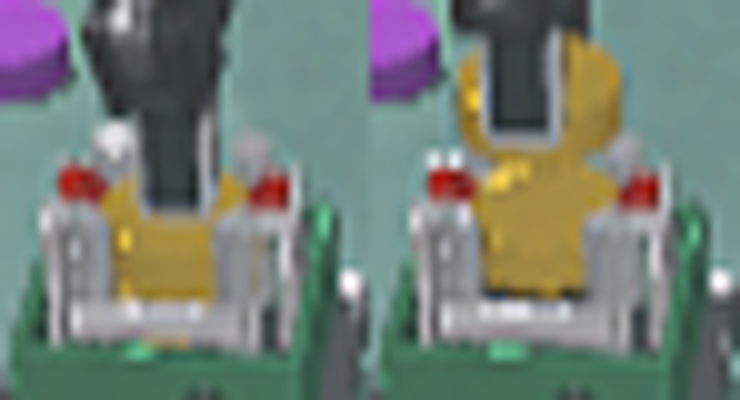

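```bash
python3 -m handwheel '[{"dx":0,"dy":0,"dz":0.0005,"ax":0,"ay":0,"az":0},{"dx":0,"dy":0,"dz":0.0005,"ax":0,"ay":0,"az":0}]' 255
python3 - <<'E'
from h import *; go(.4985,.0428,.064,-97.7)
g=np.load("side13.npy",allow_pickle=True).item()["image"]
f=manip.grab_frame("side")["image"]; im=np.hstack([f[180:220,285:322],g[180:220,285:322]])
cv2.imwrite("pics/s19.png",cv2.resize(im,None,fx=10,fy=10,interpolation=2))
E
```

```text
time: 31.78
tool_pos: [0.5004, 0.0423, 0.0627]
tool_rot: [0.001, -0.658, 0.753, -0.001]
contact_force: [1.7, 0.4, 5.4]
gripper_width: 0.002
t 31.77 pos [0.5004 0.0423 0.0627] xang -97.75 tilt [ 3.5e-03 -3.0e-04 -1.0e+00] F [1.7  0.37 5.37] w 0.002
need [-0.0003  0.002  -0.0013] az -0.0008
```

View pics/s19.png

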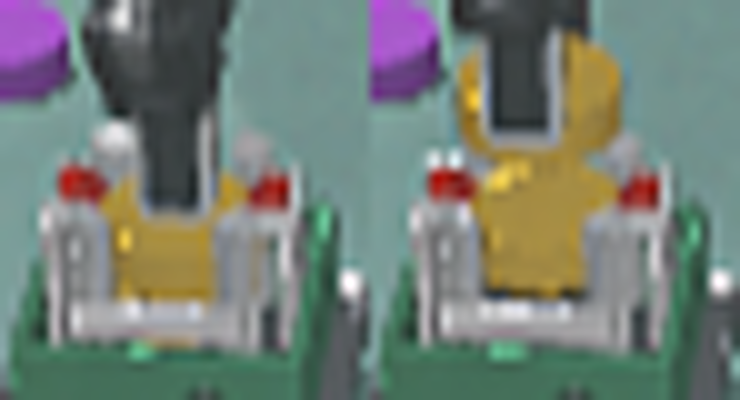

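```bash
python3 -m handwheel '[{"dx":0,"dy":0,"dz":0.0005,"ax":0,"ay":0,"az":0},{"dx":0,"dy":0,"dz":0.0005,"ax":0,"ay":0,"az":0}]' 255
python3 - <<'E'
from h import *; go(.4985,.0428,.064,-97.7)
g=np.load("side13.npy",allow_pickle=True).item()["image"]
f=manip.grab_frame("side")["image"]; im=np.hstack([f[180:220,285:322],g[180:220,285:322]])
cv2.imwrite("pics/s20.png",cv2.resize(im,None,fx=10,fy=10,interpolation=2))
f=manip.grab_frame("wrist"); cv2.imwrite("pics/w20.png",cv2.resize(f["image"][120:310,220:420],None,fx=3,fy=3,interpolation=2))
E
```

```text
time: 32.08
tool_pos: [0.5006, 0.0423, 0.0627]
tool_rot: [0.001, -0.658, 0.753, -0.001]
contact_force: [0.3, 0.4, 8.1]
gripper_width: -0.001
t 32.08 pos [0.5006 0.0423 0.0627] xang -97.75 tilt [ 3.5e-03 -3.0e-04 -1.0e+00] F [0.3  0.43 8.15] w -0.001
need [-0.0002  0.0021 -0.0013] az -0.0008
```

View pics/s20.png

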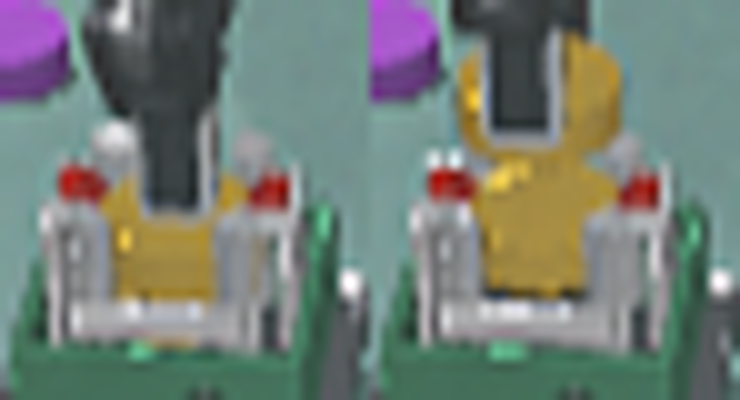

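View pics/w20.png

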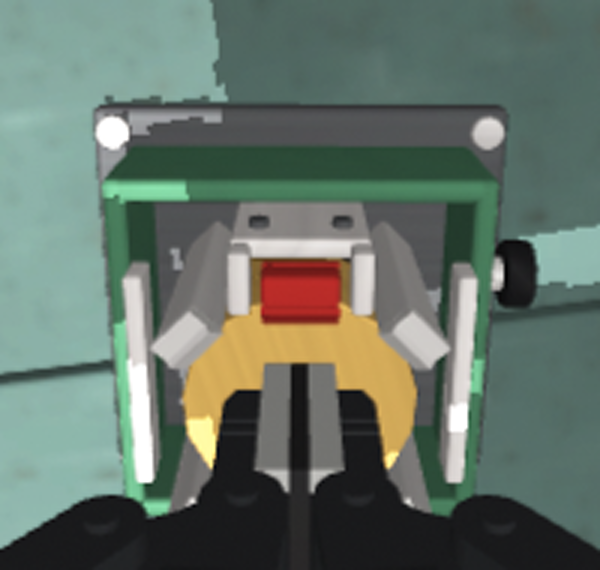

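```bash
python3 - <<'E'
from h import *
f=manip.grab_frame("wrist"); go(.4985,.0428,.064)
cv2.imwrite("pics/w21.png",cv2.resize(f["image"][195:265,260:390],None,fx=6,fy=6,interpolation=2))
R=toT(f["rotation"]);K=np.array(f["K"]);o=np.array(f["xyz"])
def pr(p):
    c=R.T@(np.array(p)-o); return (K[0,2]+K[0,0]*c[0]/-c[2]-260)*6,(K[1,2]+K[1,1]*-c[1]/-c[2]-195)*6
ax=np.array([.991,-.135,0]); c0=np.array([.498,.0428,0])
for n,r,z in (("slug far edge",.023,.0627),("slug +1.3",.0243,.0627),("lip tip closed",.020,.0635),("lip tip open",.0235,.0635),("slug1 far top",.023,.0467),("lip top?",.027,.0735)):
    print(n,np.round(pr(c0+r*ax+[0,0,z]),1))
E
```

```text
t 32.23 pos [0.5006 0.0423 0.0627] xang -97.75 tilt [ 3.5e-03 -3.0e-04 -1.0e+00] F [ 0.94 -0.49  8.69] w -0.001
need [-0.0003  0.0021 -0.0013] az None
slug far edge [358.6 158.2]
slug +1.3 [358.6 145.4]
lip tip closed [358.5 191.1]
lip tip open [358.6 156.7]
slug1 far top [358.6  96. ]
lip top? [358.6 165.5]
```

View pics/w21.png

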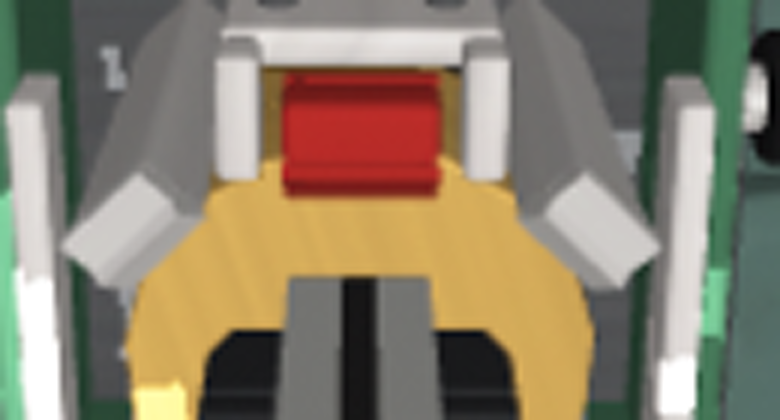

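Here the +x lip's tip (row 195) lies in front of the slug's far top edge (row 155), matching the closed prediction of 191. The force has started to rise, so I stop and back off.

```bash
python3 -m handwheel '[{"dx":0,"dy":0,"dz":-0.001,"ax":0,"ay":0,"az":0},{"dx":0,"dy":0,"dz":-0.001,"ax":0,"ay":0,"az":0}]' 255
python3 -m handwheel '[{"dx":0,"dy":0.0005,"dz":-0.001,"ax":0,"ay":0,"az":0},{"dx":0,"dy":0.001,"dz":-0.002,"ax":0,"ay":0,"az":0},{"dx":0,"dy":0.001,"dz":-0.002,"ax":0,"ay":0,"az":0}]' 255
python3 - <<'E'
from h import *; go(.4985,.0428,.064,-97.7)
g=np.load("side13.npy",allow_pickle=True).item()["image"]
f=manip.grab_frame("side")["image"]; im=np.hstack([f[180:220,285:322],g[180:220,285:322]])
cv2.imwrite("pics/s22.png",cv2.resize(im,None,fx=10,fy=10,interpolation=2))
E
```

```text
time: 32.48
tool_pos: [0.5004, 0.0423, 0.0632]
tool_rot: [0.001, -0.658, 0.753, -0.001]
contact_force: [2.4, -0.3, 5.7]
gripper_width: -0.002
time: 32.85
tool_pos: [0.4981, 0.0425, 0.0642]
tool_rot: [0.0, -0.658, 0.753, -0.0]
contact_force: [2.0, -0.3, 4.4]
gripper_width: 0.007
t 32.85 pos [0.4981 0.0425 0.0642] xang -97.75 tilt [ 5.e-04 -1.e-04 -1.e+00] F [ 1.98 -0.33  4.39] w 0.007
need [-0.0003 -0.0004  0.0002] az -0.0008
```

View pics/s22.png

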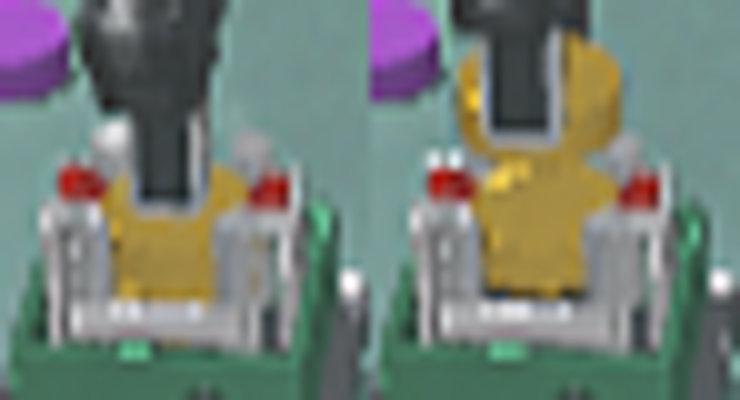

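```bash
python3 - <<'E'
from h import *
f=manip.grab_frame("wrist"); go(.4985,.0428,.064)
cv2.imwrite("pics/w23.png",cv2.resize(f["image"][195:265,260:390],None,fx=6,fy=6,interpolation=2))
R=toT(f["rotation"]);K=np.array(f["K"]);o=np.array(f["xyz"])
def pr(p):
    c=R.T@(np.array(p)-o); return (K[0,2]+K[0,0]*c[0]/-c[2]-260)*6,(K[1,2]+K[1,1]*-c[1]/-c[2]-195)*6
ax=np.array([.991,-.135,0]); c0=np.array([.498,.0428,0])
for n,r,z in (("slug far edge",.023,.0642),("lip tip closed",.020,.0635),("lip tip open",.0235,.0635)):
    print(n,np.round(pr(c0+r*ax+[0,0,z]),1))
E
```

```text
t 32.95 pos [0.4981 0.0425 0.0642] xang -97.75 tilt [ 4.e-04 -1.e-04 -1.e+00] F [ 2.66 -0.51  4.63] w 0.0
need [-0.0003 -0.0004  0.0002] az None
slug far edge [357.9 134.4]
lip tip closed [357.8 161. ]
lip tip open [357.9 126.5]
```

View pics/w23.png

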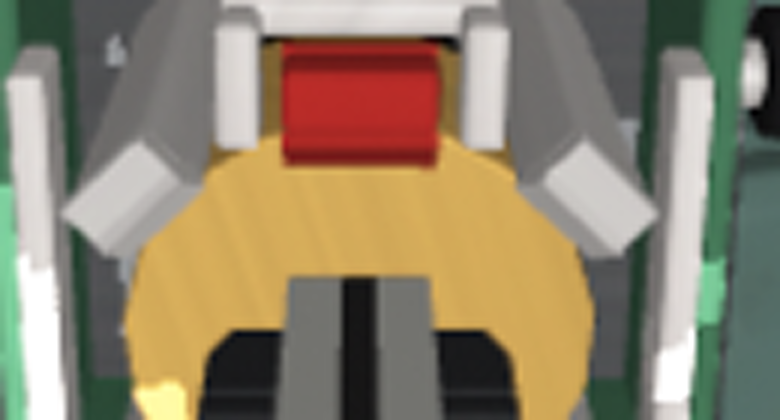

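```bash
python3 -m handwheel '[{"dx":0,"dy":0,"dz":-0.001,"ax":0,"ay":0,"az":0},{"dx":0,"dy":0,"dz":-0.001,"ax":0,"ay":0,"az":0},{"dx":0,"dy":0,"dz":-0.001,"ax":0,"ay":0,"az":0}]' 255
python3 - <<'E'
from h import *; go(.4985,.0428,.064,-97.7)
f=manip.grab_frame("scene")["image"]; cv2.imwrite("pics/sc24.png",cv2.resize(f[200:270,275:350],None,fx=8,fy=8,interpolation=2))
g=np.load("side13.npy",allow_pickle=True).item()["image"]
f=manip.grab_frame("side")["image"]; im=np.hstack([f[180:220,285:322],g[180:220,285:322]])
cv2.imwrite("pics/s24.png",cv2.resize(im,None,fx=10,fy=10,interpolation=2))
E
```

```text
time: 33.33
tool_pos: [0.497, 0.0427, 0.0644]
tool_rot: [-0.001, -0.658, 0.753, 0.001]
contact_force: [-0.9, 0.7, 1.3]
gripper_width: 0.001
t 33.33 pos [0.497  0.0427 0.0644] xang -97.75 tilt [-2.3e-03  2.0e-04 -1.0e+00] F [-0.89  0.71  1.31] w 0.001
need [-0.0003 -0.0014  0.0003] az -0.0008
```

View pics/sc24.png

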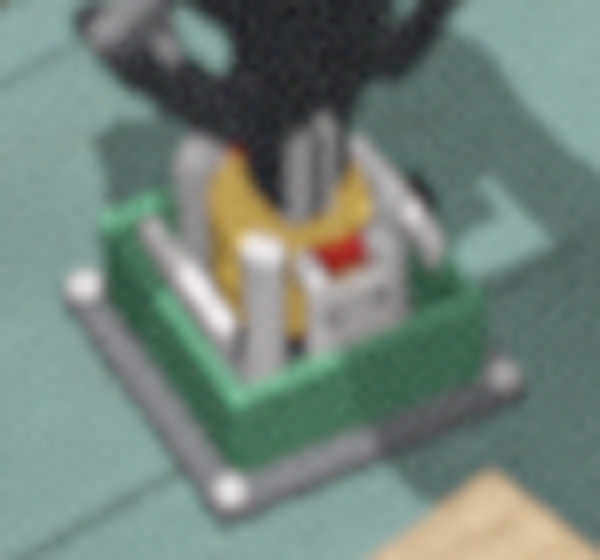

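View pics/s24.png

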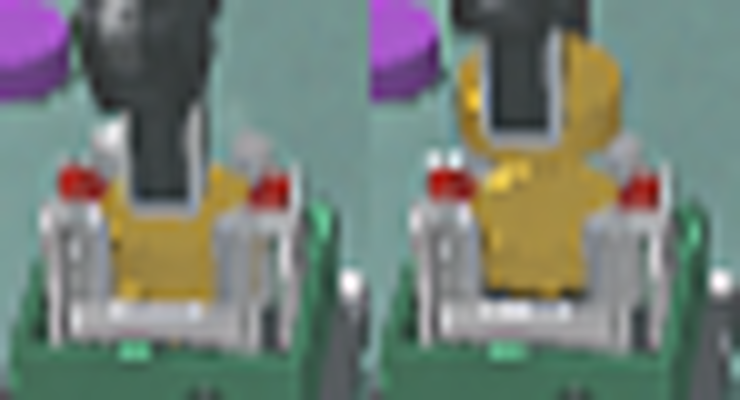

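```bash
python3 -m handwheel '[{"dx":0,"dy":-0.001,"dz":-0.001,"ax":0,"ay":0,"az":0},{"dx":0,"dy":-0.001,"dz":-0.002,"ax":0,"ay":0,"az":0},{"dx":0,"dy":-0.001,"dz":-0.002,"ax":0,"ay":0,"az":0}]' 255
python3 -m handwheel '[{"dx":0,"dy":0,"dz":-0.02,"ax":0,"ay":0,"az":0},{"dx":0,"dy":0,"dz":-0.07,"ax":0,"ay":0,"az":0},{"dx":0,"dy":0.01,"dz":-0.1,"ax":0,"ay":0,"az":0},{"dx":0,"dy":0.01,"dz":-0.1,"ax":0,"ay":0,"az":0},{"dx":0,"dy":0.01,"dz":-0.1,"ax":0,"ay":0,"az":0}]' 255
python3 - <<'E'
from h import *; go(.4985,.0428,.064,-97.7)
f=manip.grab_frame("wrist");  cv2.imwrite("pics/w25.png",cv2.resize(f["image"][110:250,250:390],None,fx=4,fy=4,interpolation=2)); np.save("w25.npy",f,allow_pickle=True)
g=np.load("side13.npy",allow_pickle=True).item()["image"]
f=manip.grab_frame("side")["image"]; im=np.hstack([f[180:220,285:322],g[180:220,285:322]])
cv2.imwrite("pics/s25.png",cv2.resize(im,None,fx=10,fy=10,interpolation=2))
f=manip.grab_frame("scene")["image"]; cv2.imwrite("pics/sc25.png",cv2.resize(f[200:270,275:350],None,fx=8,fy=8,interpolation=2))
E
```

```text
time: 33.8
tool_pos: [0.499, 0.0424, 0.0671]
tool_rot: [0.0, -0.658, 0.753, 0.0]
contact_force: [0.7, -0.0, -0.4]
gripper_width: 0.002
time: 34.42
tool_pos: [0.4885, 0.0438, 0.166]
tool_rot: [-0.0, -0.658, 0.753, 0.0]
contact_force: [-0.3, -0.6, -0.0]
gripper_width: -0.001
t 34.42 pos [0.4885 0.0438 0.166 ] xang -97.75 tilt [-1.4e-03  1.0e-04 -1.0e+00] F [-0.28 -0.64 -0.03] w -0.001
need [-0.0004 -0.0101  0.102 ] az -0.0009
```

View pics/w25.png

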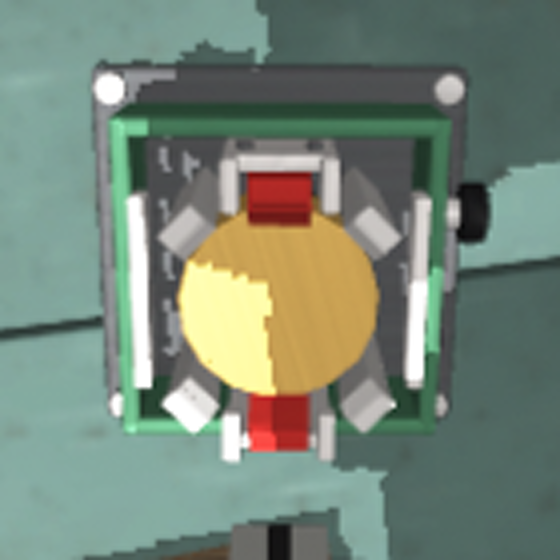

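View pics/s25.png

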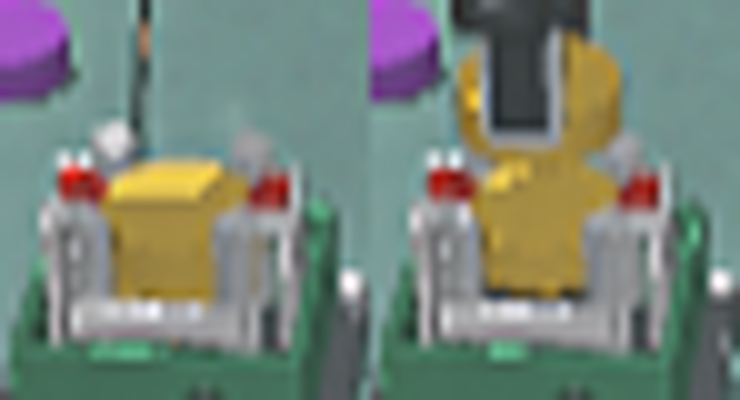

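View pics/sc25.png

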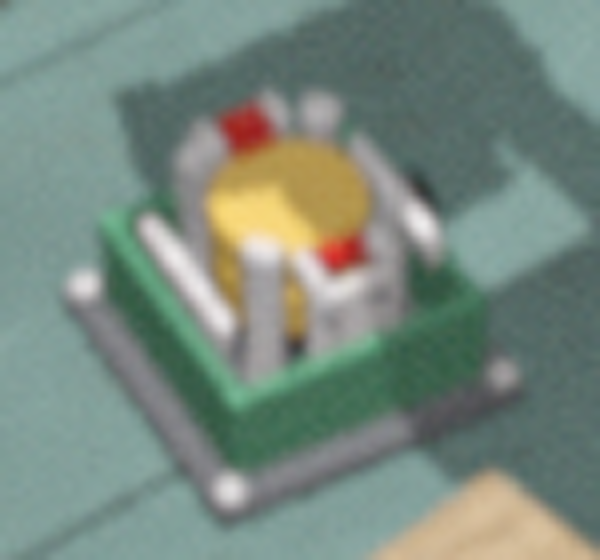

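```bash
python3 - <<'E'
from h import *
f=np.load("w25.npy",allow_pickle=True).item()
R=toT(f["rotation"]);K=np.array(f["K"]);o=np.array(f["xyz"]); 
def pr(p):
    c=R.T@(np.array(p)-o); return (K[0,2]+K[0,0]*c[0]/-c[2]-250)*4,(K[1,2]+K[1,1]*-c[1]/-c[2]-110)*4
ax=np.array([.991,-.135,0]); c0=np.array([.498,.0428,0])
for s in(1,-1):
  for n,r,z in (("slug edge",.023,.0635),("lip tip closed",.020,.0635),("lip tip open",.0235,.0635)):
    print(s,n,np.round(pr(c0+s*r*ax+[0,0,z]),1))
im=f["image"]; cv2.imwrite("pics/w25b.png",cv2.resize(im[150:230,285:355],None,fx=8,fy=7.5,interpolation=2))
for v in range(165,215,3):
    print(v,[px2w(f,u,v)[2].round(4) for u in (310,320,330)])
for y,z in ((225,.0635),(203,.0635),(397,.0635)): 
    d=px2w(f,250+279/4,110+y/4,z)-c0; print(y,d@ax)
E
```

```text
1 slug edge [278.5 211.1]
1 lip tip closed [278.5 224.3]
1 lip tip open [278.5 208.9]
-1 slug edge [278.4 402.5]
-1 lip tip closed [278.4 390.7]
-1 lip tip open [278.4 404.5]
165 [np.float64(0.0651), np.float64(0.0672), np.float64(0.0646)]
168 [np.float64(0.0645), np.float64(0.0648), np.float64(0.065)]
171 [np.float64(0.0653), np.float64(0.0643), np.float64(0.0646)]
174 [np.float64(0.0646), np.float64(0.0657), np.float64(0.0649)]
177 [np.float64(0.0659), np.float64(0.0654), np.float64(0.0643)]
180 [np.float64(0.064), np.float64(0.0644), np.float64(0.0649)]
183 [np.float64(0.0646), np.float64(0.0646), np.float64(0.0658)]
186 [np.float64(0.0652), np.float64(0.065), np.float64(0.0656)]
189 [np.float64(0.0649), np.float64(0.0659), np.float64(0.0648)]
192 [np.float64(0.0662), np.float64(0.066), np.float64(0.0651)]
195 [np.float64(0.066), np.float64(0.0659), np.float64(0.0657)]
198 [np.float64(0.0648), np.float64(0.065), np.float64(0.0657)]
201 [np.float64(0.0655), np.float64(0.0651), np.float64(0.0651)]
204 [np.float64(0.0659), np.float64(0.0647), np.float64(0.0653)]
207 [np.float64(0.0325), np.float64(0.0656), np.float64(0.0316)]
210 [np.float64(0.0407), np.float64(0.067), np.float64(0.0404)]
213 [np.float64(0.0484), np.float64(0.0696), np.float64(0.0693)]
225 0.01984726934623688
203 0.02484565112299167
397 -0.021609475926904136
```

View pics/w25b.png

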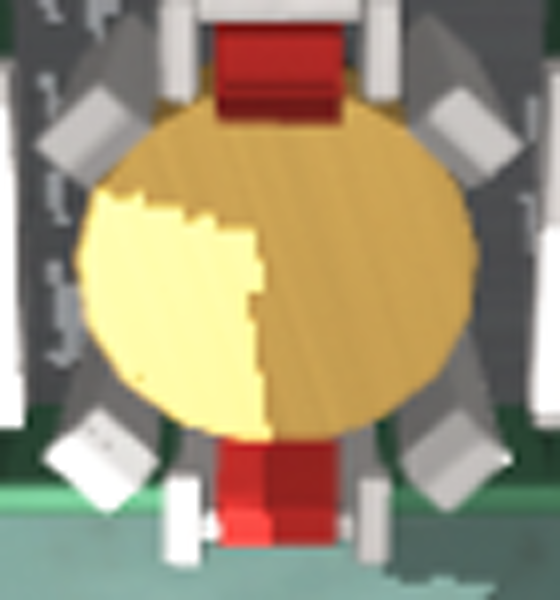

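```bash
python3 - <<'E'
from h import *
def red(im,box):
    u0,v0,u1,v1=box; c=im[v0:v1,u0:u1].astype(float); w=np.clip(c[...,2]-np.maximum(c[...,0],c[...,1])-30,0,None)
    vv,uu=np.mgrid[v0:v1,u0:u1]; return round((uu*w).sum()/w.sum(),2),round((vv*w).sum()/w.sum(),2),round(w.sum())
now={n:manip.grab_frame(n) for n in("side","scene")}
np.save("side26.npy",now["side"],allow_pickle=True); np.save("scene26.npy",now["scene"],allow_pickle=True)
L=lambda n:np.load(n+".npy",allow_pickle=True).item()["image"]
for n in("side0","side5","side6","side13","side14","side26"):
    im=L(n); print(n,red(im,(287,192,297,206)),red(im,(306,192,318,206)))
for n in("scene0","scene5","scene26"):
    im=L(n); print(n,red(im,(300,208,313,224)),red(im,(310,224,323,238)))
go(0,0,0)
E
```

```text
side0 (np.float64(292.51), np.float64(197.8), 1315) (np.float64(311.56), np.float64(198.56), 1085)
side5 (np.float64(292.48), np.float64(197.99), 891) (np.float64(311.62), np.float64(198.81), 699)
side6 (np.float64(292.0), np.float64(197.79), 680) (np.float64(311.62), np.float64(198.77), 681)
side13 (np.float64(292.51), np.float64(197.97), 884) (np.float64(311.6), np.float64(198.82), 696)
side14 (np.float64(291.81), np.float64(197.71), 649) (np.float64(311.6), np.float64(198.77), 689)
side26 (np.float64(292.59), np.float64(197.78), 1094) (np.float64(311.64), np.float64(198.75), 685)
scene0 (np.float64(305.57), np.float64(216.27), 3210) (np.float64(317.15), np.float64(230.46), 2608)
scene5 (np.float64(309.29), np.float64(211.29), 7) (np.float64(317.33), np.float64(230.55), 1769)
scene26 (np.float64(305.49), np.float64(216.06), 2067) (np.float64(316.98), np.float64(230.87), 1845)
t 34.67 pos [0.4884 0.0438 0.1656] xang -97.75 tilt [-2.5e-03  2.0e-04 -1.0e+00] F [-0.46 -0.76  0.19] w -0.002
need [0.1092 0.4776 0.1669] az None
```

```bash
python3 -m handwheel '[{"dx":0,"dy":0.045,"dz":0,"ax":0,"ay":0,"az":0},{"dx":0,"dy":0.085,"dz":0.02,"ax":0,"ay":0,"az":0},{"dx":0,"dy":0.085,"dz":0.05,"ax":0,"ay":0,"az":0},{"dx":0,"dy":0.085,"dz":0.05,"ax":0,"ay":0,"az":0},{"dx":0,"dy":0.085,"dz":0.05,"ax":0,"ay":0,"az":0}]' 255
python3 - <<'E'
from h import *
go(0,0,0)
f=manip.grab_frame("wrist"); np.save("w27.npy",f,allow_pickle=True); cv2.imwrite("pics/w27.png",cv2.resize(f["image"][60:200,230:400],None,fx=4.5,fy=4.2,interpolation=2))
E
```

```text
time: 35.3
tool_pos: [0.4055, 0.0551, 0.1179]
tool_rot: [0.0, -0.658, 0.753, -0.0]
contact_force: [-0.7, 0.5, -0.3]
gripper_width: -0.002
t 35.3 pos [0.4055 0.0551 0.1179] xang -97.75 tilt [ 6.e-04 -1.e-04 -1.e+00] F [-0.69  0.51 -0.29] w -0.002
need [0.1093 0.3944 0.1177] az None
```

View pics/w27.png

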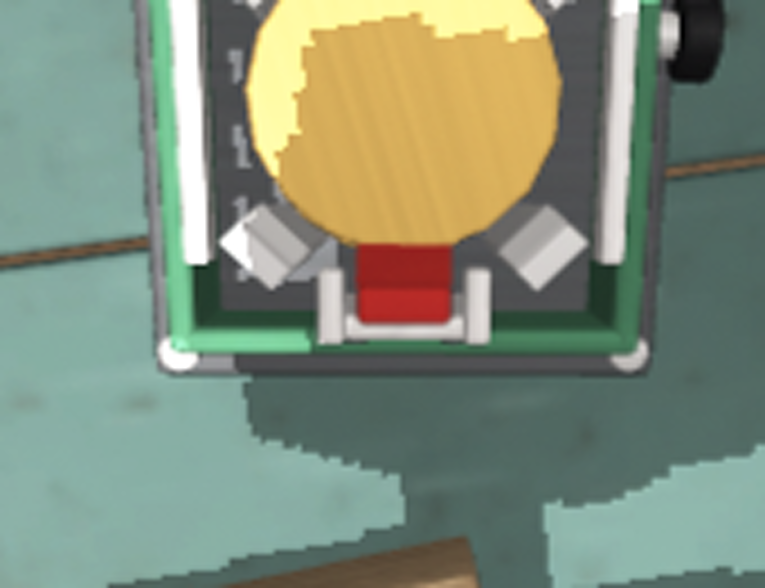

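```bash
python3 - <<'E'
from h import *
from scipy.optimize import least_squares
ax=np.array([.991,-.135]); ay=np.array([.135,.991]); c0=np.array([.498,.0428])
for n in("w27","w25"):
    f=np.load(n+".npy",allow_pickle=True).item(); im=f["image"]; hsv=cv2.cvtColor(im,cv2.COLOR_BGR2HSV)
    m=((hsv[...,0]>17)&(hsv[...,0]<32)&(hsv[...,1]>80)&(hsv[...,2]>140)).astype(np.uint8); m[:, :270]=0; m[:,370:]=0
    if n=="w27": m[130:]=0
    else: m[:120]=0;m[225:]=0
    c=max(cv2.findContours(m,0,1)[0],key=cv2.contourArea)[:,0]
    P=np.array([px2w(f,u,v,.064)[:2]-c0 for u,v in c]); q=np.c_[P@ax,P@ay]
    k=(abs(q[:,1])>.0095)&(q[:,0]>-.03)
    if n=="w25": k&=(q[:,0]<.012)|(abs(q[:,1])>.02)
    if n=="w27": k&=(c[:,1]>3)
    g=q[k]; 
    r=least_squares(lambda p:np.hypot(g[:,0]-p[0],g[:,1]-p[1])-p[2],[0,0,.023],loss="soft_l1",f_scale=.0005)
    r2=least_squares(lambda p:np.hypot(g[:,0]-p[0],g[:,1]-p[1])-.0228,[0,0],loss="soft_l1",f_scale=.0005)
    print(n,len(g),r.x,r2.x,"edge -x",r.x[0]-r.x[2],"rms",np.sqrt(np.mean(r.fun**2)))
    # lip tip: column scan for red
    for u in ((315,320,325) if n=="w27" else (316,320,324)):
        col=im[:,u].astype(int); red=(col[:,2]-np.maximum(col[:,0],col[:,1])>60)
        vs=np.where(red)[0]; 
        print(u,[(v,round(((px2w(f,u,v,.064)[:2]-c0)@ax)*1000,2)) for v in (vs.min(),vs.max()) ], [v for v in vs[:-1] if not red[v+1]])
E
```

```text
w27 147 [0.00231127 0.0003917  0.02257876] [0.00229526 0.0003849 ] edge -x -0.020267482727658936 rms 0.00021341789582012105
315 [(np.int64(28), np.float64(33.97)), (np.int64(136), np.float64(-31.77))] [np.int64(51)]
320 [(np.int64(28), np.float64(33.97)), (np.int64(136), np.float64(-31.77))] [np.int64(51)]
325 [(np.int64(28), np.float64(33.97)), (np.int64(136), np.float64(-31.77))] [np.int64(51)]
w25 70 [0.00194307 0.00054504 0.02254601] [0.00222808 0.00053451] edge -x -0.020602937406142614 rms 0.0003083679374641183
316 [(np.int64(153), np.float64(31.86)), (np.int64(222), np.float64(-34.56))] [np.int64(166)]
320 [(np.int64(153), np.float64(31.87)), (np.int64(222), np.float64(-34.55))] [np.int64(166)]
324 [(np.int64(153), np.float64(31.87)), (np.int64(222), np.float64(-34.55))] [np.int64(166)]
```

```bash
python3 - <<'E'
from h import *
ax=np.array([.991,-.135]); c0=np.array([.498,.0428])
for n,rows in(("w27",(51.5,117.5)),("w25",(166.5,208.6)),("w4",(55+200/5,55+459/5))):
    f=np.load(n+".npy",allow_pickle=True).item(); im=f["image"]
    if n!="w4":
        lo=(rows[1]-5); print(im[int(lo):int(lo)+10,320].tolist())
    t=[((px2w(f,319 if n!="w4" else 312.3,v,.0635)[:2]-c0)@ax)*1000 for v in rows]; print(n,np.round(t,2),np.mean(t),t[0]-t[1])
E
```

```text
[[88, 168, 209], [86, 166, 206], [86, 166, 205], [85, 165, 206], [85, 166, 206], [79, 152, 200], [51, 84, 173], [31, 35, 151], [32, 35, 150], [31, 34, 149]]
w27 [ 21.  -19.4] 0.7994078554107134 40.4073909905341
[[82, 159, 200], [81, 158, 198], [80, 156, 196], [80, 155, 194], [77, 149, 192], [59, 108, 175], [30, 34, 148], [31, 33, 147], [30, 33, 146], [31, 33, 147]]
w25 [ 19.62 -20.95] -0.6659398882816561 40.5682380748872
w4 [ 20.43 -20.45] -0.01293941036310109 40.87672192224254
```

```bash
python3 - <<'E'
from h import *
f=manip.grab_frame("side"); cv2.imwrite("pics/final.png",f["image"])
print(manip.job_done()); go(0,0,0)
E
```

```text
the job is handed in; nothing more can be done
None
the job is handed in; nothing more can be done
```

View pics/final.png

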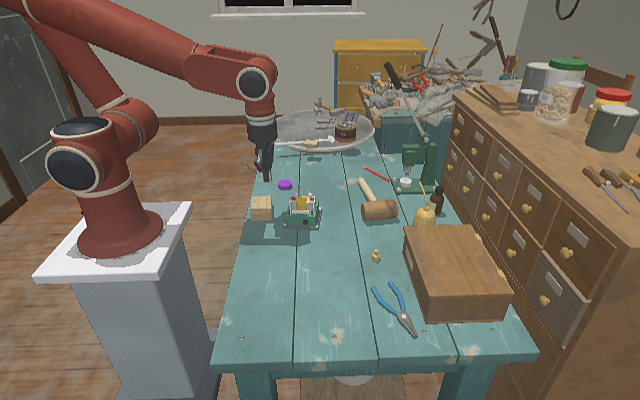

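Both gold slugs are in the magazine under closed lips, and I handed the job in at about 35 s. I laid each slug on the lips, released it, and pressed it down with the shut fingertips. By touch, the head stands about 5 mm above nominal.

**Forces:** Force readings while pressing stayed below about 9 N. On the second slug the force stepped up from 5.4 to 8.1–8.7 N over the last 0.5 mm commanded step, with no further travel. That was probably the solid stop. I stopped there and backed off.

**Final checks:**
- **Lips:** the side camera shows both lips within about 0.1 pixel of where they were when empty, and the wrist views give a 40.4–40.6 mm gap between the tips (40.9 mm when empty).
- **Upper slug:** its top stays level at about z = 0.064 with the robot clear.
- **Bench:** the purple disc, mallet, pliers, bench pin and brass weight look unmoved in the last side picture.

**Check that disagreed:** the upper slug sits toward +x, by an estimated 1.5 to 2.7 mm, while the posts should allow only 1.3 mm. The -x lip therefore covers only about 1 mm of it instead of 3 mm. It was still held down when I handed in.

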